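# Put the washed cooking utensils away by material

### The arm

A 7-joint arm with a two-finger parallel gripper is mounted at the origin on the work surface. World frame = base frame: x ahead of the robot, y to its left, z up, the work surface at z = 0. Lengths are in m, angles in rad, forces in N, time in s.
With the tool pointing down it reaches from about 0.35 to 0.9 m from the base axis. Payload 8.1 kg.
Tool frame: the origin (TCP) lies on the centre line of the jaws, within the pads' length; the fingertips stand 11 mm ahead of it and the grasp point (between the pads) lies 8 mm behind it (arm.nose_length is the distance from the TCP to the fingertips, in m); z points along the fingers, y is the line along which they close (so a half turn about z gives the same grasp; the last joint's range is limited). The gripper opens to 92 mm and grips with 3 to 60 N. Pads are 19 mm wide; open, the fingers measure 130 mm over their backs; the gripper's body (75 mm by 190 mm) begins 47 mm behind the grasp point.
Start: joints at [-1.245, 0.434, 0.025, 1.573, -0.012, 1.134, -0.075], TCP at [0.26, 0.568, 0.238] pointing down, gripper open.
Joint ranges: [-2.62, 2.62], [-0.44, 2.09], [-1.27, 1.32], [0.08, 2.57], [-1.32, 4.46], [0.12, 2], [-2.74, 2.74]. Speed limits (rad/s): [2.22, 2.22, 3.01, 3.01, 3.14, 3.14, 3.14].

### API

Orientations are given as a rotation vector (axis times angle).
In Python, from cell import arm gives the robot as it stands.
- The arm moves only by the tool jog_arm, never from a script. Its argument "moves" is a list of rows, each a list of 4 numbers: the shift along the tool's x, y, z in m, then the turn about the tool's z in rad. In form: [[tx, ty, tz, spin], ...]. A call has 1 to 20 rows; each row is the pose to reach, as a shift and turn from the pose commanded when the call began, along the tool's axes at that moment; what a row does not reach only later rows make up. A row lasts 1/8 s, in which the tool goes at most 62.5 mm and 10.7 degrees, less where a joint would pass 70% of its speed; a pose out of reach is approached as far as the arm can. A call with a gripper value outside its range is refused whole. "hand" is the finger opening in m, from 0 to 0.0918, set as the call begins (left out, the last holds). The fingers move at their own pace and stop on an object; "newtons" is the grip in N (left out, the last holds). Time passes only in rows, so rows that repeat a pose let the fingers close. It gives the time, the measured TCP pose, the force, the opening and the grip force at its end, in the units of the state.
- arm.observe(): the state, without advancing time (a new reading comes with each control period).
- arm.get_image(name): name is "scene" or "side" or "wrist"; returns a dict with "color" (480x640x3 uint8, red, green, blue), "z_map" (480x640 float32, m along the optical axis (not along the pixel's ray), 0 where there is no reading), "fx", "fy", "cx", "cy" (pixels), "k1" (the pictures are not rectified: a ray, as slopes to the right and down, at radius r is drawn at 1 + k1 r^2 times it, then the intrinsics apply), "rvec" (rotation vector, rad) and "tvec" (3), from world to camera coordinates, as OpenCV has them. Camera axes: x right, y down, z forward; pixel columns grow to the right and rows downward; lengths in m; the calibration is good to about 2 mm. A picture is of the moment at which its call begins.
- arm.sign_off(): hands the job in; it is judged then, once.
The state is a dict: "clock": time; "joints": joint angles; "dq": joint speeds; "joint_efforts": joint torques, N m; "position": TCP position; "ee_rot": TCP orientation; "force": force on the tool from outside, world axes, zero at the start; "ft_torque": the same for the moment, N m; "width": opening from 0.0 (shut) to 1.0 (fully open); "gripper_force": force on a finger pad.
Only numpy, scipy, OpenCV 4.12 (cv2) and the standard library are available. Lean on these libraries where they do the work, as an engineer would, in place of code of your own. Each camera call takes 0.05 s, during which the arm holds its last target. There are 200 camera calls.

### The job

The saucepan lid was left lying across the utensil boxes: first put it back on the saucepan so that it sits level and properly closed, and let go of it. Then put the cooking utensils away, the washed ones from the blue draining tray and any that someone dropped in a wrong box, each lying in the box of its own material (wooden ones in the wooden box, black plastic in the black box, steel in the steel box), down inside with nothing propped up on a rim. Leave the saucepan, mug, soap caddy and jar standing where they are.

Things in the scene. Friction and masses are not known exactly. Their poses are not given: they have to be found in the camera images.
- organiser: Low wooden tray base (236 x 294 x 8 mm), fixed on the worktop. Three boxes stand in it side by side along its y axis, 95 mm apart, their lengths along its x axis; which box is left, middle or right varies. Origin: centre of its underside.
- box_wood: The pale wooden open-topped box, 220 x 94 mm outside, 46 mm high, walls and floor 4 mm thick (inside 212 x 86 mm, 42 mm deep), pale liner on its floor; fixed. Origin: centre of its underside, which is 8 mm above the worktop; x along its length, y across, z up, so its rim is at z = 46 mm.
- box_black: The black plastic open-topped box, 220 x 94 mm outside, 46 mm high, walls and floor 4 mm thick (inside 212 x 86 mm, 42 mm deep), pale liner on its floor; fixed. Origin: centre of its underside, which is 8 mm above the worktop; x along its length, y across, z up, so its rim is at z = 46 mm.
- box_steel: The bare steel open-topped box, 220 x 94 mm outside, 46 mm high, walls and floor 4 mm thick (inside 212 x 86 mm, 42 mm deep), pale liner on its floor; fixed. Origin: centre of its underside, which is 8 mm above the worktop; x along its length, y across, z up, so its rim is at z = 46 mm.
- drainer: Blue plastic draining tray, a ribbed slab 370 x 200 x 10 mm, fixed, on the left or on the right of the organiser. Most utensils lie on it, roughly side by side about 53 mm apart, heads alternately one way and the other. Origin: centre of its underside; its top is at z = 10 mm.
- wood_spoon: Pale wooden cooking spoon, 45 g; oval bowl 64 x 45 mm, 13 mm high. 180 mm long. Origin: mid-length on its underside; x to the head, z up. Handle: a bar 13 mm wide and high on the centre line, from 90 mm behind the origin to 35 mm ahead; the head reaches 90 mm ahead. It balances within 10 mm of the origin: grip the handle there. May be absent.
- wood_spatula: Pale wooden spatula, 45 g; flat paddle head 60 x 42 mm, 8 mm thick. 180 mm long. Origin: mid-length on its underside; x to the head, z up. Handle: a bar 13 mm wide and high on the centre line, from 90 mm behind the origin to 35 mm ahead; the head reaches 90 mm ahead. It balances within 10 mm of the origin: grip the handle there. May be absent.
- black_turner: Black plastic slotted turner, 60 g; flat slotted head 62 x 46 mm, 6 mm thick. 180 mm long. Origin: mid-length on its underside; x to the head, z up. Handle: a bar 13 mm wide and high on the centre line, from 90 mm behind the origin to 35 mm ahead; the head reaches 90 mm ahead. It balances within 10 mm of the origin: grip the handle there. May be absent.
- black_spoon: Black plastic serving spoon, 60 g; oval bowl 64 x 45 mm, 13 mm high. 180 mm long. Origin: mid-length on its underside; x to the head, z up. Handle: a bar 13 mm wide and high on the centre line, from 90 mm behind the origin to 35 mm ahead; the head reaches 90 mm ahead. It balances within 10 mm of the origin: grip the handle there. May be absent.
- steel_fork: Steel serving fork, 90 g; four-tined head 60 x 36 mm, 8 mm thick. 180 mm long. Origin: mid-length on its underside; x to the head, z up. Handle: a bar 13 mm wide and high on the centre line, from 90 mm behind the origin to 35 mm ahead; the head reaches 90 mm ahead. It balances within 10 mm of the origin: grip the handle there. May be absent.
- steel_spoon: Steel serving spoon, 90 g; oval bowl 64 x 45 mm, 13 mm high. 180 mm long. Origin: mid-length on its underside; x to the head, z up. Handle: a bar 13 mm wide and high on the centre line, from 90 mm behind the origin to 35 mm ahead; the head reaches 90 mm ahead. It balances within 10 mm of the origin: grip the handle there. May be absent.
- wood_fork: Pale wooden fork, 45 g; four-tined head 60 x 36 mm, 8 mm thick; starts lying in the steel box. 180 mm long. Origin: mid-length on its underside; x to the head, z up. Handle: a bar 13 mm wide and high on the centre line, from 90 mm behind the origin to 35 mm ahead; the head reaches 90 mm ahead. It balances within 10 mm of the origin: grip the handle there. May be absent.
- black_spatula: Black plastic spatula, 60 g; flat head 60 x 42 mm, 8 mm thick; starts lying in the wooden box. 180 mm long. Origin: mid-length on its underside; x to the head, z up. Handle: a bar 13 mm wide and high on the centre line, from 90 mm behind the origin to 35 mm ahead; the head reaches 90 mm ahead. It balances within 10 mm of the origin: grip the handle there. May be absent.
- saucepan: Steel saucepan, outside diameter 160 mm, 85 mm high, wall 4 mm (mouth 152 mm), about 1 kg, loose, on the other side of the organiser from the drainer. Its long black handle reaches 214 mm from the centre along its x axis. Origin: centre of its underside.
- lid: Steel lid of the saucepan, 172 mm across, about 0.35 kg, loose; starts flat on the rims of the boxes. Origin: centre of its underside, z up. Its round lip, 140 mm across and 6 mm deep, goes inside the pan's mouth (6 mm play all round); the flange then rests on the rim, lid origin 79 mm above the pan's. Dome up to 25 mm above the origin, then an 18 mm stem and the knob.
- lid_knob (a point): Centre of the lid's black knob, a cylinder 34 mm across and 22 mm high, 46 mm above the lid's origin on its axis, on a thinner stem (the knob overhangs it); free below the knob down to the dome 21 mm below this point.
- mug: White mug, 78 mm across, 88 mm high, beside the saucepan on the robot's side. A bystander. Origin: centre of its underside.
- caddy: Blue washing-up caddy (100 x 150 mm) with soap bottle (180 mm tall) and sponges, beyond the work. A bystander. Origin: centre of its underside.
- jar: Glass storage jar with a wooden cap, 76 mm across, 120 mm high, beyond the work. A bystander. Origin: centre of its underside.
There are look-alikes about, which are no part of the job. What is shaped like the wood_spoon but red is not meant.

How it is judged:
By the outcome, as a careful person would: the job done as asked, in the order asked, and still so for the second after the job is handed in, with the robot touching nothing.
Of wood_spoon, wood_spatula, black_turner, black_spoon, steel_fork, steel_spoon, wood_fork, black_spatula only 5 to 8 are there at a start; the rules pass over those that are not, and their reading is None.
At some moment in a run one of wood_spoon, black_turner, steel_fork, wood_spatula, black_spoon, steel_spoon may be knocked a few centimetres aside while the robot is not near it.
Once in a run the grip may slacken for a moment while it holds something.
It also fails if it takes over 210 s, if anything falls off the work surface, if the arm or the gripper's body presses on something with over 40 N, if the wrist force passes 120 N, or if a joint passes its speed limit or range.

## Working session

There is one attempt and no reset: what is moved stays moved. The work goes in short steps, Python scripts to look and compute and a tool call to move; the robot and the scene stay as the last step left them, time stands still between calls to the robot, and variables do not carry over. Pictures are saved under pics/ and viewed, at most 14 in all, crops included, and the job is handed in when it is done.

Besides the shell and the picture viewer there is one more tool, called after "Request:" by a JSON object that holds its "op" and its "data", one argument or row to a line. jog_arm: Moves the arm, as the interface text tells. Its arguments: {"type":"object","properties":{"moves":{"type":"array"},"hand":{"type":"number"},"newtons":{"type":"number"}},"required":["moves"]}

```bash
ls; mkdir -p pics; cat > h.py <<'E'
from cell import arm
import numpy as np, cv2
from scipy.spatial.transform import Rotation as R
def shot(n):
    return arm.get_image(n)
def cam(im):
    Rm=R.from_rotvec(np.ravel(im["rvec"])).as_matrix(); t=np.ravel(im["tvec"]); return Rm,t
def undist(im,uv):
    K=np.array([[im["fx"],0,im["cx"]],[0,im["fy"],im["cy"]],[0,0,1.]])
    return cv2.undistortPoints(np.array(uv,float).reshape(-1,1,2),K,np.array([im["k1"],0,0,0,0.])).reshape(-1,2)
def plane(im,uv,z):
    "rays onto the plane of height z"
    Rm,t=cam(im); s=undist(im,uv); d=np.c_[s,np.ones(len(s))]@Rm; c=-Rm.T@t
    return c+d*((z-c[2])/d[:,2])[:,None]
def cloud(im):
    "world xyz of every pixel (nan where no reading)"
    h,w=im["z_map"].shape; u,v=np.meshgrid(np.arange(w),np.arange(h))
    s=undist(im,np.c_[u.ravel(),v.ravel()]); z=im["z_map"].ravel().astype(float); z[z==0]=np.nan
    Rm,t=cam(im); return ((np.c_[s,np.ones(len(s))]*z[:,None]-t)@Rm).reshape(h,w,3)
def save(im,name,crop=None,k=1):
    c=im["color"]
    if crop: c=c[crop[1]:crop[3],crop[0]:crop[2]]
    c=cv2.resize(c,None,fx=k,fy=k,interpolation=cv2.INTER_CUBIC); cv2.imwrite("pics/"+name,c[:,:,::-1])
def st():
    o=arm.observe(); M=R.from_rotvec(o["ee_rot"]).as_matrix()
    print("t",round(o["clock"],2),"pos",np.round(o["position"],4),"yx",np.round(M[:2,0],3),"z",np.round(M[:,2],3),"F",np.round(o["force"],1),"w",round(o["width"],3),"gf",round(o["gripper_force"],1),"q",np.round(o["joints"],2)); return o
def go(x,y,z,yaw=None,o=None):
    "shift in tool axes to put the TCP at x,y,z with tool-y (closing line) at yaw"
    o=o or arm.observe(); M=R.from_rotvec(o["ee_rot"]).as_matrix()
    d=M.T@(np.array([x,y,z])-o["position"]); s=0
    if yaw is not None:
        # tool z down: positive spin about tool z turns clockwise in world
        cur=np.arctan2(M[1,1],M[0,1]); s=-(yaw-cur); s=(s+np.pi/2)%np.pi-np.pi/2
    return np.round(np.r_[d,s],4)
E
python3 - <<'E'
from h import *
st()
a=shot("scene");b=shot("side")
save(a,"scene0.png");save(b,"side0.png")
for i in (a,b):
    Rm,t=cam(i);print(-Rm.T@t,Rm[2],i["fx"],i["k1"])
E
```

```text
pics
t 0.0 pos [0.2597 0.5679 0.2369] yx [-0.909  0.416] z [-0.001 -0.001 -1.   ] F [-0.1 -0.5  0.7] w 1.005 gf 0.0 q [-1.24  0.44  0.03  1.57 -0.01  1.13 -0.08]
[1.2302583  0.60225095 1.03746255] [-0.54583039 -0.39385867 -0.73955698] 493.4304996455198 0.014352079690559913
[ 0.43768784 -0.99388988  0.91639424] [ 0.08159626  0.79085937 -0.60653401] 616.2671385218359 -0.14653665890679474
```

View pics/scene0.png

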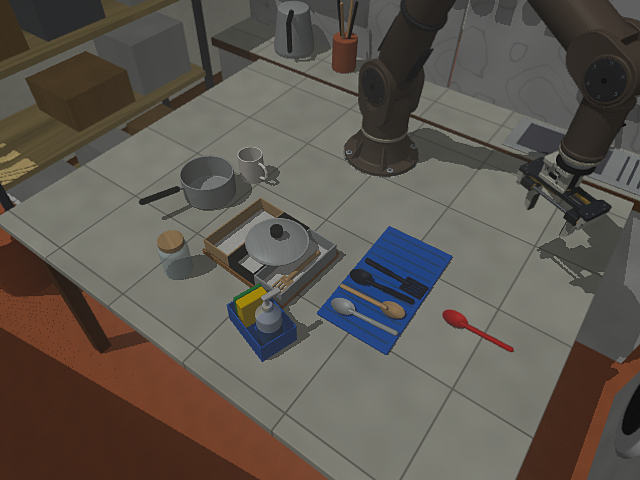

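View pics/side0.png

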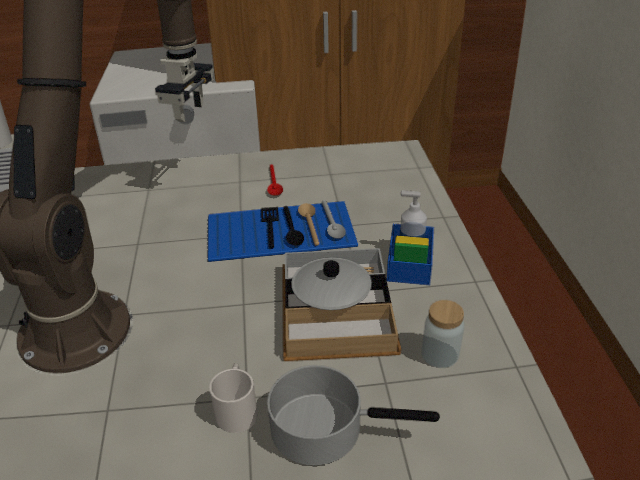

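The scene view shows the lid on the boxes (knob 276,231). The pan is at (208,183). The drainer holds the black turner (397,276), black spoon (381,286), wood spoon (373,302) and steel spoon (363,316). The wood fork pokes out in the steel box (290,280). The red spoon at (478,330) lies off the drainer and is the decoy. Next I measure with the cloud.

```bash
cat >> h.py <<'E'
def circ(p):
    A=np.c_[2*p[:,:2],np.ones(len(p))]; s=np.linalg.lstsq(A,(p[:,:2]**2).sum(1),rcond=None)[0]
    return s[:2],np.sqrt(s[2]+s[0]**2+s[1]**2)
E
python3 - <<'E'
from h import *
a=shot("scene");b=shot("side")
np.savez("pc.npz",a=cloud(a),b=cloud(b),ca=a["color"],cb=b["color"])
for n,im,kn,pan in (("scene",a,(276,231),(208,183)),("side",b,(331,268),(314,405))):
    P=cloud(im)
    print(n,"table z",np.nanmedian(P[250:300,480:560,2]) if n=="scene" else np.nanmedian(P[300:350,150:200,2]))
    u,v=kn; w=P[v-14:v+15,u-14:u+15].reshape(-1,3); w=w[np.isfinite(w[:,2])]
    top=w[w[:,2]>w[:,2].max()-0.006]; print("knob top",len(top),top.mean(0),circ(top[:, :])[0], (top.max(0)+top.min(0))/2,np.ptp(top,axis=0))
    u,v=pan; w=P[max(0,v-60):v+60,u-60:u+60].reshape(-1,3); w=w[np.isfinite(w[:,2])]
    top=w[(w[:,2]>.080)&(w[:,2]<.09)]; c,r=circ(top)
    for _ in range(5):
        m=abs(np.linalg.norm(top[:,:2]-c,axis=1)-r)<.008; c,r=circ(top[m])
    print("pan",c,r,m.sum())
    # lid: points z .05-.085 around knob
    k=np.nanmean(P[kn[1]-3:kn[1]+4,kn[0]-3:kn[0]+4].reshape(-1,3),axis=0)
    F=P.reshape(-1,3); d=np.linalg.norm(F[:,:2]-k[:2],axis=1)
    for r0 in (.03,.05,.07,.08,.084): 
        q=F[(abs(d-r0)<.003)&(F[:,2]>.05)]; print(r0,len(q),np.round(np.median(q,axis=0),4), end=" ")
    print()
E
```

```text
scene table z 0.0003570372916724061
knob top 64 [0.56734201 0.00944503 0.11255211] [0.56742208 0.00966964] [0.56804007 0.01001451 0.11393124] [0.02976819 0.02912953 0.00594323]
pan [ 0.5029448  -0.26934238] 0.12490703670493307 122
0.03 106 [0.5832 0.026  0.0775] 0.05 181 [0.5901 0.0295 0.0749] 0.07 276 [0.5924 0.0323 0.0679] 0.08 203 [0.561  0.0138 0.0657] 0.084 140 [ 0.5321 -0.0307  0.0654] 
side table z -0.0019062412407411214
knob top 103 [0.56484518 0.0054346  0.10961763] [0.56483788 0.00543768] [0.56477784 0.00665679 0.11072158] [0.03162305 0.03397374 0.00597736]
pan [ 0.49107721 -0.3224999 ] 0.07759188964331339 712
0.03 154 [ 0.5611 -0.0153  0.0753] 0.05 258 [ 0.5555 -0.0241  0.0719] 0.07 389 [ 0.5572 -0.0355  0.0647] 0.08 279 [ 0.5524 -0.0017  0.0631] 0.084 192 [0.5471 0.0276 0.0629]
```

```bash
python3 - <<'E'
from h import *
D=np.load("pc.npz")
for k in "ab":
    F=D[k].reshape(-1,3); c=np.array([.491,-.3225]); 
    F=F[(F[:,2]>.078)&(F[:,2]<.092)]
    for w in (.02,.015,.01,.007,.006,.006):
        q=F[abs(np.linalg.norm(F[:,:2]-c,axis=1)-.078)<w]; c,r=circ(q)
    print(k,c,r,len(q),q[:,2].mean())
    F=D[k].reshape(-1,3); q=F[(F[:,2]>.1)&(F[:,0]>.4)&(F[:,0]<.9)&(abs(F[:,1])<.25)]; 
    for lo in (.6,): print("tall beyond",np.round(q[q[:,0]>lo].min(0),3),np.round(q[q[:,0]>lo].max(0),3))
    q=F[(F[:,2]>.06)&(F[:,0]>.2)&(F[:,0]<.42)&(F[:,1]<-.15)&(F[:,1]>-.4)]; print("mug",np.round(q.min(0),3),np.round(q.max(0),3),len(q))
print(go(.566,.008,.16,np.pi/2)); st()
E
```

```text
a [ 0.49229952 -0.31858417] 0.07751818346985384 337 0.08349991484536526
tall beyond [ 0.729 -0.208  0.1  ] [0.811 0.19  0.18 ]
mug [ 0.314 -0.353  0.06 ] [ 0.42  -0.194  0.096] 516
b [ 0.49105833 -0.32265432] 0.07760673090958697 850 0.08232363854043771
tall beyond [ 0.727 -0.211  0.1  ] [0.811 0.176 0.179]
mug [ 0.314 -0.359  0.06 ] [ 0.42  -0.205  0.091] 1168
[-0.5114 -0.382   0.0776 -0.4289]
t 0.2 pos [0.2598 0.5682 0.2373] yx [-0.909  0.416] z [-0.    -0.001 -1.   ] F [-0.8  0.2 -0.3] w 0.998 gf 0.0 q [-1.24  0.43  0.02  1.57 -0.01  1.13 -0.08]
```

Request:
{"op": "jog_arm", "data": {
  "moves": [
    [-0.5114, -0.382, 0.05, -0.43],
    [-0.5114, -0.382, 0.05, -0.43],
    [-0.5114, -0.382, 0.05, -0.43],
    [-0.5114, -0.382, 0.05, -0.43],
    [-0.5114, -0.382, 0.05, -0.43],
    [-0.5114, -0.382, 0.05, -0.43],
    [-0.5114, -0.382, 0.05, -0.43],
    [-0.5114, -0.382, 0.05, -0.43],
    [-0.5114, -0.382, 0.05, -0.43],
    [-0.5114, -0.382, 0.05, -0.43],
    [-0.5114, -0.382, 0.05, -0.43],
    [-0.5114, -0.382, 0.05, -0.43],
    [-0.5114, -0.382, 0.0776, -0.43],
    [-0.5114, -0.382, 0.0776, -0.43],
    [-0.5114, -0.382, 0.0776, -0.43],
    [-0.5114, -0.382, 0.0776, -0.43]
  ],
  "hand": 0.08
}}

```text
clock: 2.2
position: [0.5665, 0.0091, 0.1612]
ee_rot: [-0.003, 3.14, 0.001]
force: [0.3, -0.2, 0.5]
width: 0.871
gripper_force: 0.0
```

```bash
python3 - <<'E'
from h import *
st(); print(go(.566,.008,.095,np.pi/2))
im=shot("wrist"); P=cloud(im); save(im,"w1.png")
z=P[...,2]; m=(z>.1)&(z<.125)&(np.hypot(P[...,0]-.566,P[...,1]-.008)<.03); q=P[m]; print(len(q),circ(q),(q.max(0)+q.min(0))/2,np.ptp(q,axis=0),np.median(q[:,2]))
E
```

```text
t 2.2 pos [0.5665 0.0091 0.1612] yx [-1.    -0.002] z [ 0.001  0.    -1.   ] F [ 0.3 -0.2  0.5] w 0.871 gf 0.0 q [-0.22  0.42  0.16  1.82 -0.08  0.91  1.54]
[ 0.0006 -0.0011  0.0662  0.002 ]
3220 (array([0.56553   , 0.00875128]), np.float64(0.011919450526291278)) [0.56637809 0.00882743 0.10655157] [0.03274996 0.03388524 0.01307892] 0.1108422103539943
```

Request:
{"op": "jog_arm", "data": {
  "moves": [
    [0, 0, 0.03, 0],
    [0, 0, 0.055, 0],
    [0, 0, 0.066, 0],
    [0, 0, 0.066, 0],
    [0, 0, 0.066, 0]
  ]
}}

```text
clock: 2.88
position: [0.5668, 0.0084, 0.0951]
ee_rot: [-0.002, 3.14, 0.0]
force: [-0.1, 0.1, 0.1]
width: 0.871
gripper_force: 0.0
```

Request:
{"op": "jog_arm", "data": {
  "moves": [
    [0, 0, 0, 0],
    [0, 0, 0, 0],
    [0, 0, 0, 0],
    [0, 0, 0, 0],
    [0, 0, 0, 0],
    [0, 0, 0, 0]
  ],
  "hand": 0.02,
  "newtons": 45
}}

```text
clock: 3.62
position: [0.5661, 0.0085, 0.0941]
ee_rot: [0.002, -3.142, -0.0]
force: [-0.7, 0.7, -0.3]
width: 0.36
gripper_force: 45.0
```

```bash
python3 - <<'E'
from h import *
st(); print(go(.566,.0085,.19))
E
```

```text
t 3.62 pos [0.5661 0.0085 0.0941] yx [-1.    -0.001] z [-0.  0. -1.] F [-0.7  0.7 -0.3] w 0.36 gf 45.0 q [-0.21  0.5   0.14  1.88 -0.1   0.76  1.56]
[ 0.0001 -0.     -0.0959  0.    ]
```

Request:
{"op": "jog_arm", "data": {
  "moves": [
    [0, 0, -0.02, 0],
    [0, 0, -0.05, 0],
    [0, 0, -0.09, 0],
    [0, 0, -0.1, 0],
    [0, 0, -0.1, 0]
  ]
}}

```text
clock: 4.25
position: [0.5659, 0.0084, 0.1937]
ee_rot: [0.002, -3.142, -0.0]
force: [0.4, 0.4, -3.6]
width: 0.364
gripper_force: 45.0
```

Request:
{"op": "jog_arm", "data": {
  "moves": [
    [0.0075, -0.033, 0, 0],
    [0.0148, -0.066, 0, 0],
    [0.0224, -0.1, 0, 0],
    [0.03, -0.135, 0, 0],
    [0.038, -0.17, 0, 0],
    [0.046, -0.205, 0, 0],
    [0.054, -0.24, 0, 0],
    [0.062, -0.275, 0, 0],
    [0.069, -0.305, 0, 0],
    [0.0745, -0.329, 0, 0],
    [0.0745, -0.329, 0, 0],
    [0.0745, -0.329, 0, 0]
  ]
}}

```text
clock: 5.75
position: [0.4915, -0.3197, 0.1925]
ee_rot: [0.002, -3.139, -0.003]
force: [0.4, 0.3, -3.6]
width: 0.362
gripper_force: 45.0
```

```bash
python3 - <<'E'
from h import *
st()
for n in("scene","side"):
    im=shot(n);P=cloud(im);F=P.reshape(-1,3)
    if n=="side": save(im,"side1.png")
    c=np.array([.4917,-.3206])
    G=F[(F[:,2]>.076)&(F[:,2]<.092)]
    for w in (.02,.015,.01,.007,.006,.006):
        q=G[abs(np.linalg.norm(G[:,:2]-c,axis=1)-.078)<w]; c,r=circ(q)
    print("pan",c,r,len(q))
    G=F[(F[:,2]>.140)&(F[:,2]<.168)]; c=np.array([.4917,-.3206])
    for w in (.015,.01,.007,.006,.006):
        q=G[abs(np.linalg.norm(G[:,:2]-c,axis=1)-.083)<w]; c,r=circ(q)
    A=np.c_[q[:,:2]-c,np.ones(len(q))]; print("lid",c,r,len(q),np.linalg.lstsq(A,q[:,2],rcond=None)[0])
E
```

```text
t 5.75 pos [ 0.4915 -0.3197  0.1925] yx [-1.    -0.001] z [-0.002  0.002 -1.   ] F [ 0.4  0.3 -3.6] w 0.362 gf 45.0 q [ 0.3   0.42  0.26  1.74 -0.12  1.    2.18]
pan [ 0.49270204 -0.31818226] 0.07715678832515982 251
lid [ 0.49226079 -0.31863927] 0.08152657655255506 299 [-0.00255261 -0.00174981  0.16342043]
pan [ 0.49106521 -0.32306932] 0.07746512408694496 528
lid [ 0.49143538 -0.32161191] 0.08147208624727531 1115 [-0.0009477   0.00189757  0.16100773]
```

View pics/side1.png

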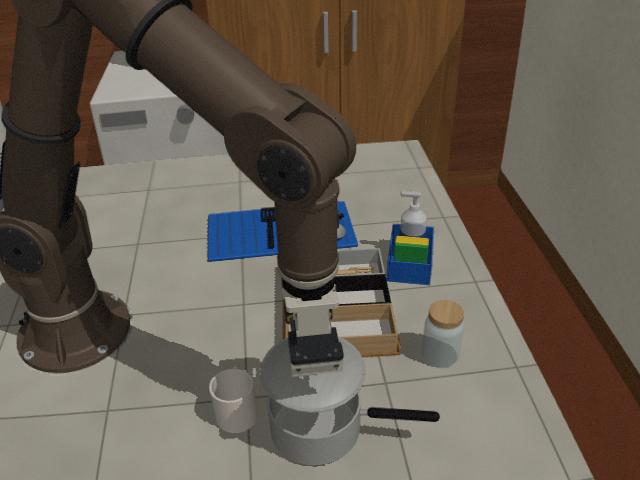

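The lid hangs level and concentric over the pan (side view lid at 312,372, pan at 314,405). Lowering.

Request:
{"op": "jog_arm", "data": {
  "moves": [
    [0, -0.001, 0.03, 0],
    [0, -0.001, 0.055, 0],
    [0, -0.001, 0.064, 0],
    [0, -0.001, 0.068, 0],
    [0, -0.001, 0.071, 0],
    [0, -0.001, 0.073, 0],
    [0, -0.001, 0.0745, 0],
    [0, -0.001, 0.0745, 0],
    [0, -0.001, 0.0745, 0]
  ]
}}

```text
clock: 6.98
position: [0.492, -0.3218, 0.1198]
ee_rot: [-0.002, 3.141, -0.0]
force: [0.9, 0.1, -4.6]
width: 0.362
gripper_force: 45.0
```

Request:
{"op": "jog_arm", "data": {
  "moves": [
    [0, 0, 0.001, 0],
    [0, 0, 0.002, 0],
    [0, 0, 0.002, 0]
  ]
}}

```text
clock: 7.35
position: [0.4921, -0.3219, 0.1191]
ee_rot: [-0.002, 3.141, -0.0]
force: [-5.4, 3.2, 12.6]
width: 0.362
gripper_force: 45.0
```

Request:
{"op": "jog_arm", "data": {
  "moves": [
    [0, 0, -0.001, 0],
    [0, 0, -0.001, 0],
    [0, 0, -0.001, 0]
  ]
}}

```text
clock: 7.72
position: [0.4922, -0.3218, 0.1192]
ee_rot: [-0.002, 3.141, -0.0]
force: [-2.9, 2.2, 4.9]
width: 0.36
gripper_force: 45.0
```

Request:
{"op": "jog_arm", "data": {
  "moves": [
    [0, 0, -0.001, 0],
    [0, 0, -0.001, 0],
    [0, 0, -0.001, 0],
    [0, 0, -0.02, 0],
    [0, 0, -0.06, 0],
    [0, 0, -0.11, 0],
    [0, 0, -0.14, 0]
  ],
  "hand": 0.075
}}

```text
clock: 8.6
position: [0.4925, -0.3222, 0.2611]
ee_rot: [-0.001, 3.139, -0.002]
force: [-0.0, -0.2, -0.8]
width: 0.816
gripper_force: 0.0
```

Request:
{"op": "jog_arm", "data": {
  "moves": [
    [0, 0, 0, 0],
    [-0.05, 0.06, 0, 0],
    [-0.05, 0.12, 0, 0],
    [-0.05, 0.18, 0, 0],
    [-0.05, 0.24, 0, 0],
    [-0.05, 0.3, 0, 0],
    [-0.05, 0.33, 0, 0],
    [-0.05, 0.33, 0, 0]
  ]
}}

```text
clock: 9.6
position: [0.541, 0.0119, 0.2575]
ee_rot: [0.011, -3.14, -0.002]
force: [0.7, -0.8, -0.5]
width: 0.816
gripper_force: 0.0
```

```bash
python3 - <<'E'
from h import *
st()
for n in("scene","side","wrist"):
    im=shot(n);P=cloud(im);F=P.reshape(-1,3)
    if n=="wrist": np.savez("wr.npz",P=P,c=im["color"]); save(im,"w2.png"); break
    if n=="side": np.savez("sd.npz",P=P,c=im["color"])
    else: np.savez("sc.npz",P=P,c=im["color"])
    G=F[(F[:,2]>.078)&(F[:,2]<.098)]; c=np.array([.4917,-.3206])
    for w in (.015,.01,.007,.006,.006):
        q=G[abs(np.linalg.norm(G[:,:2]-c,axis=1)-.083)<w]; c,r=circ(q)
    A=np.c_[q[:,:2]-c,np.ones(len(q))]; print("lid",c,r,len(q),np.linalg.lstsq(A,q[:,2],rcond=None)[0])
    k=F[(np.hypot(F[:,0]-.4917,F[:,1]+.3206)<.03)]; print("knob top",np.nanmax(k[:,2]))
E
```

```text
t 9.6 pos [0.541  0.0119 0.2575] yx [-1.    -0.007] z [-0.002  0.001 -1.   ] F [ 0.7 -0.8 -0.5] w 0.816 gf 0.0 q [-0.23  0.28  0.14  1.76 -0.04  1.11  1.5 ]
lid [ 0.49161621 -0.32164294] 0.0818199402768665 400 [-0.00549407 -0.01593517  0.08917542]
knob top 0.1413922918842765
lid [ 0.49186788 -0.32373805] 0.0816088414217126 1217 [0.00014427 0.001415   0.08752763]
knob top 0.13856202306133736
```

View pics/w2.png

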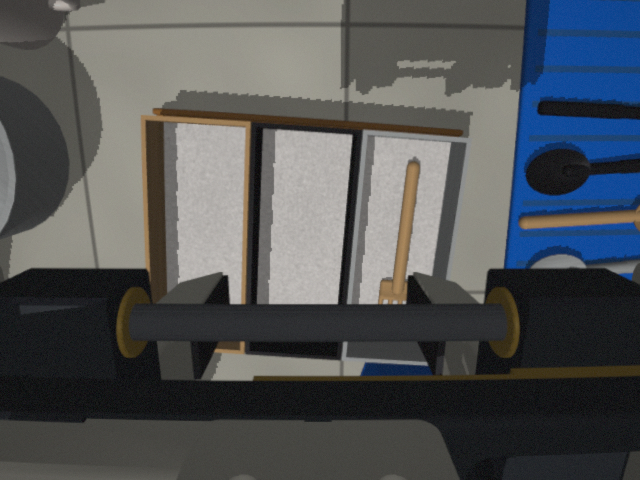

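The wrist view shows the wooden box (200,230) and black box (305,240) empty. The steel box (405,240) holds the wood fork, handle end at (413,165) and head at (395,290). The lid sits level in the pan, its knob top up by the expected 25 mm. Next, box and utensil poses.

```bash
cat >> h.py <<'E'
def blobs(P,C,lo,hi,zlo,zhi,dark=None,mask=None,amin=60):
    "connected blobs of raised non-blue points inside a world rectangle: centroid, axis, length, colour"
    x,y,z=P[...,0],P[...,1],P[...,2]
    m=(x>lo[0])&(x<hi[0])&(y>lo[1])&(y<hi[1])&(z>zlo)&(z<zhi)
    if mask is not None: m&=mask
    n,l,s,_=cv2.connectedComponentsWithStats(m.astype(np.uint8),connectivity=4); out=[]
    for i in range(1,n):
        if s[i,4]<amin: continue
        q=P[l==i]; r=cv2.minAreaRect((q[:,:2]*1000).astype(np.float32)); b=cv2.boxPoints(r)
        e=[b[1]-b[0],b[2]-b[1]]; L=max(e,key=np.linalg.norm); u=L/np.linalg.norm(L); c=np.array(r[0])
        t=(q[:,:2]*1000-c)@u; w=np.array([-u[1],u[0]]); v=(q[:,:2]*1000-c)@w
        # head: the wider end
        wp=np.ptp(v[t>55]) if (t>55).any() else 0; wm=np.ptp(v[t<-55]) if (t<-55).any() else 0
        if wm>wp: u,t=-u,-t
        hm=(t>-80)&(t<25); hv=np.median((q[:,:2]*1000)[hm]@np.array([-u[1],u[0]])) if hm.any() else 0
        out.append((np.round(c,1),np.round(np.degrees(np.arctan2(u[1],u[0])),1),np.round(sorted(r[1]),0),round(np.median(q[:,2])*1000,1),np.median(C[l==i],axis=0).astype(int),(round(float(wp)),round(float(wm))),int(s[i,4])))
    return out
E
python3 - <<'E'
from h import *
for f in ("wr","sc","sd"):
    D=np.load(f+".npz");P,C=D["P"],D["c"].astype(int); F=P.reshape(-1,3)
    q=F[(F[:,2]>.045)&(F[:,2]<.062)&(F[:,0]>.42)&(F[:,0]<.72)&(abs(F[:,1])<.17)]
    print(f,"rims",cv2.minAreaRect((q[:,:2]*1000).astype(np.float32)),np.round(q.min(0),3),np.round(q.max(0),3))
    blue=(C[...,2]>C[...,0]+40)
    qb=P[blue&(P[...,2]<.03)&(P[...,1]>.14)&(P[...,0]<.85)]; print("drainer",cv2.minAreaRect((qb[:,:2]*1000).astype(np.float32)))
    for b in blobs(P,C,(.35,.14),(.8,.4),.003,.04,mask=~blue&(P[...,2]>.011)): print(b)
E
```

```text
wr rims ((585.0794677734375, -11.023056030273438), (285.130859375, 239.10560607910156), 85.89509582519531) [ 0.458 -0.153  0.045] [0.711 0.139 0.06 ]
drainer ((486.0912780761719, 274.3473815917969), (276.4931335449219, 145.94482421875), 1.4191499948501587)
(array([447.4, 264.7]), np.float32(88.9), array([ 14., 100.]), np.float64(22.3), array([24, 24, 26]), (0, 0), 1396)
(array([506.2, 265. ]), np.float32(-89.1), array([ 43., 116.]), np.float64(19.2), array([25, 24, 26]), (15, 12), 2885)
(array([550.4, 272.1]), np.float32(89.9), array([ 26., 128.]), np.float64(21.6), array([138, 111,  78]), (26, 13), 1537)
(array([600. , 285.8]), np.float32(-92.8), array([ 17., 122.]), np.float64(19.6), array([123, 125, 125]), (2, 7), 972)
sc rims ((586.3377685546875, -10.6988525390625), (288.685546875, 247.22483825683594), 85.68206024169922) [ 0.454 -0.16   0.045] [0.72  0.141 0.062]
drainer ((558.8290405273438, 293.8893737792969), (243.9518585205078, 584.5231323242188), 83.3969955444336)
(array([452.7, 306.8]), np.float32(91.1), array([ 49., 180.]), np.float64(17.4), array([36, 37, 41]), (15, 49), 5
[... 515 characters left out ...]
33056640625), (294.5201721191406, 248.94049072265625), 85.57759857177734) [ 0.456 -0.162  0.045] [0.72  0.138 0.062]
drainer ((561.3092041015625, 286.36676025390625), (249.50381469726562, 569.8395385742188), 83.343017578125)
(array([543.5, 295.4]), np.float32(88.3), array([ 40., 184.]), np.float64(18.4), array([125, 103,  75]), (40, 13), 258)
(array([506.8, 295.1]), np.float32(-91.4), array([ 43., 179.]), np.float64(17.9), array([17, 17, 18]), (14, 42), 322)
(array([447.2, 302.9]), np.float32(87.6), array([ 45., 187.]), np.float64(16.5), array([18, 19, 21]), (43, 13), 305)
(array([603.8, 289.7]), np.float32(-80.0), array([ 45., 145.]), np.float64(17.8), array([116, 117, 113]), (37, 10), 266)
```

```bash
python3 - <<'E'
from h import *
th=np.radians(-4.3); ex=np.array([np.cos(th),np.sin(th)]); ey=np.array([-ex[1],ex[0]]); c0=np.array([.586,-.011])
for f in ("wr","sc","sd"):
    D=np.load(f+".npz");P,C=D["P"],D["c"].astype(int)
    F=P.reshape(-1,3); q=F[(F[:,2]>.049)&(F[:,2]<.06)&(F[:,0]>.42)&(F[:,0]<.72)&(abs(F[:,1])<.17)]
    u=(q[:,:2]-c0)@ex; v=(q[:,:2]-c0)@ey
    h,e=np.histogram(v[abs(u)<.09],bins=np.arange(-.16,.161,.004)); print(f,"v",[(round(e[i]+.002,3),int(h[i])) for i in range(len(h)) if h[i]>h.max()*.3])
    h,e=np.histogram(u[abs(v)<.13],bins=np.arange(-.14,.141,.004)); print("  u",[(round(e[i]+.002,3),int(h[i])) for i in range(len(h)) if h[i]>h.max()*.25])
    # yaw: outermost y edges
    for lo,hi in ((-.155,-.125),(.125,.155)):
        w=(v>lo)&(v<hi)&(abs(u)<.1); 
        if w.sum()>20: print("   edge",lo,w.sum(),np.round(np.median(v[w]),4),"slope deg",np.round(np.degrees(np.polyfit(u[w],v[w],1)[0]),2))
    x=(F[:,:2]-c0)@ex; y=(F[:,:2]-c0)@ey; cc=C.reshape(-1,3)
    m=(abs(x)<.1)&(y>.057)&(y<.133)&(F[:,2]>.014)&(F[:,2]<.045)&(cc[:,0]>cc[:,2]+25)
    q=F[m]; b=cv2.minAreaRect((q[:,:2]*1000).astype(np.float32)); print("  fork",m.sum(),b,np.median(q[:,2]))
    # handle centre line by u bins
    uu,vv=x[m],y[m]
    print("   line",[(round(a,2),round(float(np.mean([np.percentile(vv[(uu>a)&(uu<a+.02)],5),np.percentile(vv[(uu>a)&(uu<a+.02)],95)])),4),int(((uu>a)&(uu<a+.02)).sum())) for a in np.arange(-.1,.1,.02) if ((uu>a)&(uu<a+.02)).sum()>5], "u range",uu.min(),uu.max())
E
```

```text
wr v [(np.float64(-0.142), 233), (np.float64(-0.138), 662), (np.float64(-0.05), 676), (np.float64(-0.046), 599), (np.float64(-0.042), 309), (np.float64(0.046), 563), (np.float64(0.05), 652), (np.float64(0.138), 442), (np.float64(0.142), 233)]
  u [(np.float64(-0.118), 1262), (np.float64(0.094), 486), (np.float64(0.098), 765)]
   edge -0.155 979 -0.1386 slope deg 1.01
   edge 0.125 805 0.1388 slope deg -2.14
  fork 2087 ((571.6925048828125, 86.81341552734375), (28.74131965637207, 146.58108520507812), 88.20339965820312) 0.023336193266499685
   line [(np.float64(-0.1), 0.1019, 204), (np.float64(-0.08), 0.1018, 270), (np.float64(-0.06), 0.102, 258), (np.float64(-0.04), 0.102, 251), (np.float64(-0.02), 0.102, 244), (np.float64(0.0), 0.1019, 231), (np.float64(0.02), 0.0987, 408), (np.float64(0.04), 0.0987, 221)] u range -0.09527193705079151 0.052233988256075226
sc v [(np.float64(-0.142), 34), (np.float64(-0.138), 89), (np.float64(-0.05), 66), (np.float64(-0.046), 73), (np.float64(-0.042), 81), (np.float64(0.046), 79), (np.float64(0.05), 95), (np.float64(0.054), 53), (np.float64(0.138), 46)
[... 951 characters left out ...]
), 75), (np.float64(0.138), 81)]
  u [(np.float64(-0.122), 70), (np.float64(-0.118), 97), (np.float64(0.094), 81), (np.float64(0.098), 97)]
   edge -0.155 259 -0.1422 slope deg 1.07
   edge 0.125 167 0.1374 slope deg 0.12
  fork 360 ((586.2874145507812, 93.13652801513672), (26.70366859436035, 175.85263061523438), 88.52425384521484) 0.01954902381131033
   line [(np.float64(-0.1), 0.0981, 33), (np.float64(-0.08), 0.0999, 42), (np.float64(-0.06), 0.0981, 44), (np.float64(-0.04), 0.099, 38), (np.float64(-0.02), 0.0994, 45), (np.float64(0.0), 0.099, 43), (np.float64(0.02), 0.1044, 44), (np.float64(0.04), 0.1079, 42), (np.float64(0.06), 0.1074, 28)] u range -0.09522937213900999 0.08040781051149123
```

```bash
python3 - <<'E'
from h import *
st(); print(go(.5887,.0911,.08,1.496), go(.5887,.0911,.026,1.496))
E
```

```text
t 9.75 pos [0.5414 0.007  0.258 ] yx [-1.  0.] z [-0.001 -0.001 -1.   ] F [ 0.1 -0.9 -0.3] w 0.818 gf 0.0 q [-0.23  0.28  0.14  1.76 -0.04  1.11  1.5 ]
[-0.0475  0.0843  0.1779  0.0745] [-0.0476  0.0843  0.2319  0.0745]
```

Request:
{"op": "jog_arm", "data": {
  "moves": [
    [-0.0475, 0.0843, 0.05, 0.075],
    [-0.0475, 0.0843, 0.1, 0.075],
    [-0.0475, 0.0843, 0.14, 0.075],
    [-0.0475, 0.0843, 0.16, 0.075],
    [-0.0475, 0.0843, 0.16, 0.075],
    [-0.0475, 0.0843, 0.16, 0.075]
  ],
  "hand": 0.028,
  "newtons": 30
}}

```text
clock: 10.5
position: [0.59, 0.0915, 0.0997]
ee_rot: [0.119, 3.138, -0.0]
force: [-0.2, 0.2, 0.6]
width: 0.308
gripper_force: 0.0
```

```bash
python3 - <<'E'
from h import *
st(); im=shot("wrist"); save(im,"w3.png"); P=cloud(im); C=im["color"].astype(int)
m=(P[...,2]>.014)&(P[...,2]<.045)&(C[...,0]>C[...,2]+25)&(P[...,1]>.06)&(P[...,1]<.125)&(P[...,0]>.48)&(P[...,0]<.69)
q=P[m]; print(m.sum(),q.min(0),q.max(0))
for a in np.arange(.48,.68,.02):
    w=q[(q[:,0]>a)&(q[:,0]<a+.02)]
    if len(w)>20: print(round(a+.01,3),np.round([w[:,1].min(),w[:,1].max(),np.median(w[:,2])],4))
print(go(.5887,.0911,.026,1.496))
E
```

```text
t 10.5 pos [0.59   0.0915 0.0997] yx [-0.997  0.076] z [ 0.002 -0.    -1.   ] F [-0.2  0.2  0.6] w 0.308 gf 0.0 q [-0.32  0.53  0.11  1.8  -0.08  0.81  1.32]
6020 [0.49842496 0.0680955  0.01417987] [0.67713317 0.10726211 0.02676314]
0.49 [0.0941 0.1016 0.0221]
0.51 [0.0909 0.1039 0.024 ]
0.53 [0.0893 0.1028 0.0239]
0.55 [0.0882 0.1014 0.0241]
0.57 [0.0867 0.0996 0.024 ]
0.59 [0.0851 0.0982 0.024 ]
0.61 [0.0729 0.0969 0.0238]
0.63 [0.0719 0.1073 0.0188]
0.65 [0.0692 0.1049 0.018 ]
0.67 [0.0681 0.1039 0.0176]
[ 0.0016 -0.0009  0.0741 -0.0006]
```

View pics/w3.png

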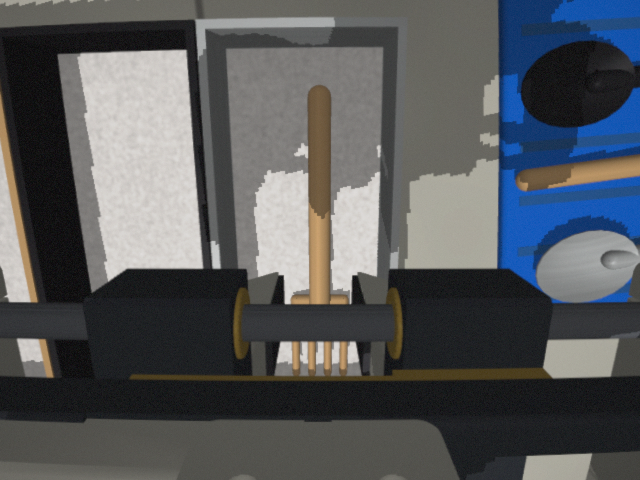

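The fork handle runs straight between the fingers (column 319, tail at row 88), so I can go down on it.

Request:
{"op": "jog_arm", "data": {
  "moves": [
    [0.001, 0, 0.03, 0],
    [0.001, 0, 0.06, 0],
    [0.001, 0, 0.074, 0],
    [0.001, 0, 0.074, 0],
    [0.001, 0, 0.074, 0]
  ]
}}

```text
clock: 11.18
position: [0.5889, 0.0928, 0.0259]
ee_rot: [0.116, 3.138, 0.001]
force: [-0.4, -0.0, -0.4]
width: 0.307
gripper_force: 0.0
```

Request:
{"op": "jog_arm", "data": {
  "moves": [
    [0, 0, 0, 0],
    [0, 0, 0, 0],
    [0, 0, 0, 0],
    [0, 0, 0, 0],
    [0, 0, -0.02, 0],
    [0, 0, -0.06, 0],
    [0, 0, -0.09, 0],
    [0, 0, -0.09, 0]
  ],
  "hand": 0.004
}}

```text
clock: 12.18
position: [0.5896, 0.0931, 0.117]
ee_rot: [0.116, 3.135, 0.002]
force: [-0.3, -0.3, -0.9]
width: 0.136
gripper_force: 30.0
```

```bash
cat >> h.py <<'E'
O=np.array([.576,-.0105]); TH=np.radians(-4.0); EX=np.array([np.cos(TH),np.sin(TH)]); EY=np.array([-EX[1],EX[0]])
BOX={"steel":.095,"black":0.,"wood":-.095}
def bw(box,u,v): return O+u*EX+(BOX[box]+v)*EY
E
python3 - <<'E'
from h import *
st(); p=bw("wood",0,-.012); print(p,go(p[0],p[1],.115,np.pi/2+TH))
E
```

```text
t 12.18 pos [0.5896 0.0931 0.117 ] yx [-0.997  0.074] z [ 0.004  0.001 -1.   ] F [-0.3 -0.3 -0.9] w 0.136 gf 30.0 q [-0.33  0.51  0.11  1.79 -0.07  0.84  1.32]
[ 0.56853606 -0.11723935] [ 0.0054 -0.2113  0.0016 -0.0041]
```

Request:
{"op": "jog_arm", "data": {
  "moves": [
    [0.001, -0.04, 0, 0],
    [0.002, -0.08, 0, 0],
    [0.003, -0.12, 0, 0],
    [0.004, -0.16, 0, 0],
    [0.0055, -0.2, 0, 0],
    [0.0055, -0.211, 0, 0],
    [0.0055, -0.211, 0, 0],
    [0.0055, -0.211, 0, 0]
  ]
}}

```text
clock: 13.18
position: [0.5671, -0.1153, 0.1142]
ee_rot: [-0.113, -3.139, -0.002]
force: [-0.4, -0.0, -0.1]
width: 0.137
gripper_force: 30.0
```

```bash
python3 - <<'E'
from h import *
st(); im=shot("wrist"); P=cloud(im); F=P.reshape(-1,3)
rel=F[:,:2]-O; u=rel@EX; v=rel@EY+.095
q=(F[:,2]>.049)&(F[:,2]<.058)&(abs(u)<.09)&(abs(v)<.06)
for s in (-1,1):
  m=q&(v*s>.03); print("wall v",s,m.sum(),np.median(v[m]) if m.sum() else 0)
q=(F[:,2]>.049)&(F[:,2]<.058)&(abs(v)<.035)&(u<-.08)&(u>-.13); print("wall u",q.sum(),np.median(u[q]))
p=bw("wood",0,-.012);print(go(p[0],p[1],.030,np.pi/2+TH))
E
```

```text
t 13.18 pos [ 0.5671 -0.1153  0.1142] yx [-0.997  0.072] z [-0.     0.001 -1.   ] F [-0.4 -0.  -0.1] w 0.137 gf 30.0 q [ 0.02  0.49  0.13  1.84 -0.08  0.82  1.68]
wall v -1 1640 -0.044236897790739235
wall v 1 3495 0.047385831656963334
wall u 1593 -0.1072938321050286
[-0.0016 -0.0019  0.0843 -0.0018]
```

Request:
{"op": "jog_arm", "data": {
  "moves": [
    [-0.0015, -0.002, 0.03, 0],
    [-0.0015, -0.002, 0.06, 0],
    [-0.0015, -0.002, 0.08, 0],
    [-0.0015, -0.002, 0.087, 0],
    [-0.0015, -0.002, 0.0875, 0],
    [-0.0015, -0.002, 0.0875, 0]
  ]
}}

```text
clock: 13.98
position: [0.569, -0.1191, 0.028]
ee_rot: [0.115, 3.138, 0.0]
force: [0.7, -0.4, 0.2]
width: 0.138
gripper_force: 30.0
```

Request:
{"op": "jog_arm", "data": {
  "moves": [
    [0, 0, 0, 0],
    [0, 0, 0, 0],
    [0, 0, 0, 0],
    [0, 0, -0.02, 0],
    [0, 0, -0.06, 0],
    [0, 0.025, -0.06, 0],
    [0, 0.025, -0.06, 0],
    [0, 0.025, -0.06, 0]
  ],
  "hand": 0.02
}}

```text
clock: 14.98
position: [0.5697, -0.0951, 0.0868]
ee_rot: [-0.116, -3.139, 0.001]
force: [-0.6, -0.3, -0.4]
width: 0.218
gripper_force: 0.0
```

```bash
cat >> h.py <<'E'
def inbox(im,box,v0=-.045,v1=.045,wood=False):
    "raised strip in a box: per-u centre lines"
    P=cloud(im);C=im["color"].astype(int);F=P.reshape(-1,3);c=C.reshape(-1,3);rel=F[:,:2]-O;u=rel@EX;v=rel@EY-BOX[box]
    m=(F[:,2]>.017)&(F[:,2]<.05)&(abs(u)<.103)&(v>max(v0,-.041))&(v<min(v1,.041))
    for a in np.arange(-.1,.1,.02):
        w=m&(u>a)&(u<a+.02)
        if w.sum()>10: print(" u%+.2f v %.4f..%.4f z %.4f n%d"%(a+.01,v[w].min(),v[w].max(),np.median(F[w,2]),w.sum()))
E
python3 - <<'E'
from h import *
st(); im=shot("wrist"); inbox(im,"wood")
p=bw("wood",0,.014);print(go(p[0],p[1],.028,np.pi/2+TH))
E
```

```text
t 14.97 pos [ 0.5697 -0.0951  0.0868] yx [-0.997  0.074] z [-0.001 -0.001 -1.   ] F [-0.6 -0.3 -0.4] w 0.218 gf 0.0 q [-0.01  0.52  0.12  1.86 -0.09  0.76  1.65]
 u-0.09 v -0.0208..-0.0083 z 0.0235 n428
 u-0.07 v -0.0212..-0.0081 z 0.0239 n994
 u-0.05 v -0.0209..-0.0081 z 0.0239 n939
 u-0.03 v -0.0209..-0.0082 z 0.0239 n879
 u-0.01 v -0.0210..-0.0082 z 0.0239 n814
 u+0.01 v -0.0206..-0.0082 z 0.0239 n342
 u+0.05 v -0.0073..0.0030 z 0.0181 n83
 u+0.07 v -0.0095..0.0029 z 0.0178 n222
[-0.0004  0.0043  0.0588 -0.0049]
```

Request:
{"op": "jog_arm", "data": {
  "moves": [
    [0, 0.003, 0, 0],
    [0, 0.003, 0.02, 0],
    [0, 0.003, 0.05, 0],
    [0, 0.003, 0.0575, 0],
    [0, 0.003, 0.0575, 0],
    [0, 0.0, 0.0575, 0],
    [0, -0.003, 0.0575, 0],
    [0, -0.006, 0.0575, 0],
    [0, -0.006, 0.0575, 0],
    [0, -0.002, 0.0575, 0],
    [0, 0.0, 0.03, 0],
    [0, 0.0, 0, 0],
    [0, 0.01, -0.04, 0],
    [0, 0.01, -0.04, 0]
  ],
  "hand": 0.0
}}

```text
clock: 16.77
position: [0.5731, -0.0832, 0.1301]
ee_rot: [0.113, 3.134, 0.001]
force: [0.1, -0.3, -0.2]
width: 0.002
gripper_force: 0.0
```

```bash
python3 - <<'E'
from h import *
st(); im=shot("wrist"); inbox(im,"wood")
print(go(.60,.26,.26,np.pi/2))
E
```

```text
t 16.77 pos [ 0.5731 -0.0832  0.1301] yx [-0.997  0.072] z [ 0.006  0.    -1.   ] F [ 0.1 -0.3 -0.2] w 0.002 gf 0.0 q [-0.04  0.47  0.13  1.83 -0.08  0.85  1.63]
 u-0.09 v -0.0203..-0.0083 z 0.0234 n278
 u-0.07 v -0.0210..-0.0082 z 0.0239 n701
 u-0.05 v -0.0209..-0.0082 z 0.0239 n667
 u-0.03 v -0.0211..-0.0081 z 0.0239 n623
 u-0.01 v -0.0210..-0.0081 z 0.0240 n592
 u+0.01 v -0.0211..-0.0082 z 0.0240 n558
 u+0.03 v -0.0204..-0.0083 z 0.0234 n84
[-0.0035  0.3448 -0.1315 -0.0726]
```

The fingertips are slimmer than assumed, so no pushing is needed: a ±17 mm offset clears. Now for a look over the drainer.

Request:
{"op": "jog_arm", "data": {
  "moves": [
    [-0.0035, 0.04, -0.06, -0.07],
    [-0.0035, 0.09, -0.13, -0.07],
    [-0.0035, 0.14, -0.13, -0.07],
    [-0.0035, 0.19, -0.13, -0.07],
    [-0.0035, 0.24, -0.13, -0.07],
    [-0.0035, 0.29, -0.13, -0.07],
    [-0.0035, 0.33, -0.13, -0.07],
    [-0.0035, 0.345, -0.13, -0.07],
    [-0.0035, 0.345, -0.13, -0.07],
    [-0.0035, 0.345, -0.13, -0.07]
  ],
  "hand": 0.04
}}

```text
clock: 18.08
position: [0.6002, 0.2569, 0.2568]
ee_rot: [-0.01, -3.141, 0.002]
force: [0.5, 0.0, -0.6]
width: 0.434
gripper_force: 0.0
```

```bash
cat >> h.py <<'E'
def drain(im):
    "utensils on the drainer: per blob, the handle line (x at y) and the ends"
    P=cloud(im);C=im["color"].astype(int);blue=C[...,2]>C[...,0]+40
    m=~blue&(P[...,2]>.0135)&(P[...,2]<.04)&(P[...,1]>.16)&(P[...,1]<.45)&(P[...,0]>.36)&(P[...,0]<.70)
    n,l,s,_=cv2.connectedComponentsWithStats(m.astype(np.uint8),connectivity=4)
    for i in range(1,n):
        if s[i,4]<200: continue
        q=P[l==i]; h=q[q[:,2]>.0185]; print("blob n%d col %s x %.3f..%.3f y %.3f..%.3f ztop %.4f"%(len(q),np.median(C[l==i],axis=0).astype(int),q[:,0].min(),q[:,0].max(),q[:,1].min(),q[:,1].max(),np.percentile(q[:,2],90)))
        for a in np.arange(.17,.43,.02):
            w=q[(q[:,1]>a)&(q[:,1]<a+.02)]
            if len(w)>15: print("  y%.2f x %.4f..%.4f mid %.4f z %.4f"%(a+.01,w[:,0].min(),w[:,0].max(),(w[:,0].min()+w[:,0].max())/2,np.median(w[:,2])))
E
python3 - <<'E'
from h import *
st(); im=shot("wrist"); save(im,"w4.png"); drain(im)
E
```

```text
t 18.07 pos [0.6002 0.2569 0.2568] yx [-1.     0.006] z [-0.    -0.001 -1.   ] F [ 0.5  0.  -0.6] w 0.434 gf 0.0 q [-0.52  0.47  0.06  1.47 -0.03  1.2   1.1 ]
blob n4784 col [24 25 27] x 0.428..0.475 y 0.216..0.396 ztop 0.0231
  y0.22 x 0.4418..0.4541 mid 0.4479 z 0.0224
  y0.24 x 0.4416..0.4544 mid 0.4480 z 0.0226
  y0.26 x 0.4417..0.4548 mid 0.4483 z 0.0225
  y0.28 x 0.4426..0.4555 mid 0.4491 z 0.0224
  y0.30 x 0.4427..0.4556 mid 0.4491 z 0.0220
  y0.32 x 0.4439..0.4560 mid 0.4499 z 0.0213
  y0.34 x 0.4276..0.4732 mid 0.4504 z 0.0163
  y0.36 x 0.4278..0.4732 mid 0.4505 z 0.0156
  y0.38 x 0.4283..0.4745 mid 0.4514 z 0.0155
  y0.40 x 0.4289..0.4744 mid 0.4517 z 0.0157
blob n4066 col [30 30 32] x 0.485..0.528 y 0.208..0.387 ztop 0.0232
  y0.20 x 0.5022..0.5154 mid 0.5088 z 0.0214
  y0.22 x 0.4866..0.5281 mid 0.5073 z 0.0180
  y0.24 x 0.4849..0.5282 mid 0.5065 z 0.0172
  y0.26 x 0.4861..0.5264 mid 0.5062 z 0.0201
  y0.28 x 0.4970..0.5097 mid 0.5033 z 0.0215
  y0.30 x 0.4956..0.5078 mid 0.5017 z 0.0219
  y0.32 x 0.4938..0.5070 mid 0.5004 z 0.0226
  y0.34 x 0.4918..0.5051 mid 0.4984 z 0.
[... 391 characters left out ...]
  y0.32 x 0.5384..0.5586 mid 0.5485 z 0.0218
  y0.34 x 0.5275..0.5699 mid 0.5487 z 0.0196
  y0.36 x 0.5265..0.5700 mid 0.5483 z 0.0168
  y0.38 x 0.5283..0.5671 mid 0.5477 z 0.0190
blob n3494 col [148 151 151] x 0.590..0.635 y 0.222..0.401 ztop 0.0229
  y0.22 x 0.5989..0.6281 mid 0.6135 z 0.0205
  y0.24 x 0.5904..0.6344 mid 0.6124 z 0.0176
  y0.26 x 0.5903..0.6345 mid 0.6124 z 0.0175
  y0.28 x 0.5935..0.6291 mid 0.6113 z 0.0212
  y0.30 x 0.6011..0.6143 mid 0.6077 z 0.0216
  y0.32 x 0.5990..0.6120 mid 0.6055 z 0.0217
  y0.34 x 0.5968..0.6101 mid 0.6034 z 0.0219
  y0.36 x 0.5951..0.6090 mid 0.6021 z 0.0220
  y0.38 x 0.5932..0.6072 mid 0.6002 z 0.0220
  y0.40 x 0.5924..0.6053 mid 0.5988 z 0.0216
```

View pics/w4.png

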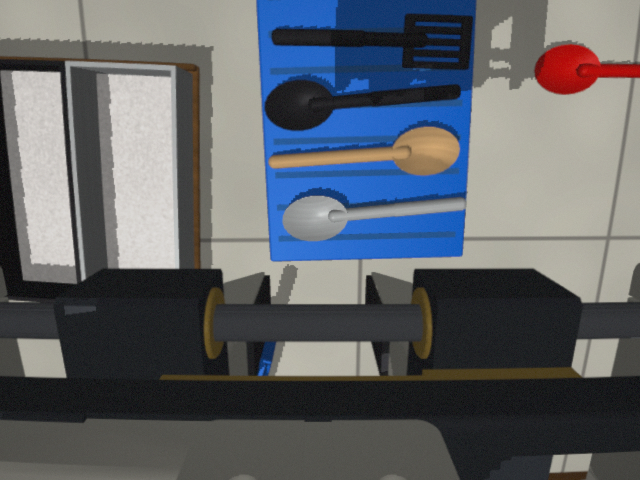

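The wrist view shows on the drainer the turner (400,35), black spoon (300,104), wood spoon (425,150) and steel spoon (315,217). The red spoon at (568,70) lies off it and is left alone. The wooden spoon goes first.

```bash
python3 - <<'E'
from h import *
st(); y=np.radians(3.8); print(go(.5524,.299,.07,y),go(.5524,.299,.0225,y))
E
```

```text
t 18.12 pos [0.6003 0.2569 0.2571] yx [-1.     0.007] z [ 0.    -0.001 -1.   ] F [ 0.2 -0.2 -1.1] w 0.435 gf 0.0 q [-0.52  0.47  0.06  1.47 -0.03  1.2   1.1 ]
[0.0482 0.042  0.187  1.4979] [0.0482 0.042  0.2345 1.4979]
```

Request:
{"op": "jog_arm", "data": {
  "moves": [
    [0.048, 0.042, 0.05, 0.18],
    [0.048, 0.042, 0.08, 0.36],
    [0.048, 0.042, 0.11, 0.54],
    [0.048, 0.042, 0.14, 0.72],
    [0.048, 0.042, 0.15, 0.9],
    [0.048, 0.042, 0.16, 1.08],
    [0.048, 0.042, 0.17, 1.26],
    [0.048, 0.042, 0.18, 1.44],
    [0.048, 0.042, 0.187, 1.498],
    [0.048, 0.042, 0.187, 1.498],
    [0.048, 0.042, 0.187, 1.498]
  ],
  "hand": 0.03
}}

```text
clock: 19.5
position: [0.5525, 0.3008, 0.0707]
ee_rot: [2.143, 2.297, 0.001]
force: [0.3, -0.0, -0.1]
width: 0.325
gripper_force: 0.0
```

```bash
python3 - <<'E'
from h import *
st(); y=np.radians(3.8); print(go(.5524,.299,.0225,y))
E
```

```text
t 19.5 pos [0.5525 0.3008 0.0707] yx [-0.069  0.998] z [ 0.001  0.    -1.   ] F [ 0.3 -0.  -0.1] w 0.325 gf 0.0 q [-0.84  0.63  0.38  1.75 -0.31  0.81 -0.24]
[-0.0018 -0.0003  0.0482  0.0029]
```

Request:
{"op": "jog_arm", "data": {
  "moves": [
    [-0.002, 0, 0.02, 0],
    [-0.002, 0, 0.04, 0],
    [-0.002, 0, 0.048, 0],
    [-0.002, 0, 0.048, 0],
    [-0.002, 0, 0.048, 0]
  ]
}}

```text
clock: 20.12
position: [0.5524, 0.2996, 0.0222]
ee_rot: [2.143, 2.297, 0.001]
force: [0.6, -0.5, 0.5]
width: 0.328
gripper_force: 0.0
```

Request:
{"op": "jog_arm", "data": {
  "moves": [
    [0, 0, 0, 0],
    [0, 0, 0, 0],
    [0, 0, 0, 0],
    [0, 0, 0, 0],
    [0, 0, -0.02, 0],
    [0, 0, -0.06, 0],
    [0, 0, -0.095, 0],
    [0, 0, -0.095, 0],
    [0, 0, -0.095, 0]
  ],
  "hand": 0.004
}}

```text
clock: 21.25
position: [0.5519, 0.2996, 0.1175]
ee_rot: [-2.143, -2.297, -0.001]
force: [-0.3, -0.0, -1.5]
width: 0.137
gripper_force: 30.0
```

```bash
python3 - <<'E'
from h import *
st(); p=bw("wood",0,.017); print(p,go(p[0],p[1],.117,np.pi/2+TH))
E
```

```text
t 21.25 pos [0.5519 0.2996 0.1175] yx [-0.069  0.998] z [ 0.  0. -1.] F [-0.3 -0.  -1.5] w 0.137 gf 30.0 q [-0.85  0.58  0.41  1.72 -0.28  0.9  -0.26]
[ 0.570559 -0.08831 ] [-3.8820e-01 -8.2000e-03  4.0000e-04 -1.4319e+00]
```

Request:
{"op": "jog_arm", "data": {
  "moves": [
    [-0.02, -0.001, 0, -0.1],
    [-0.055, -0.001, 0, -0.25],
    [-0.095, -0.002, 0, -0.4],
    [-0.135, -0.003, 0, -0.55],
    [-0.175, -0.004, 0, -0.7],
    [-0.215, -0.005, 0, -0.85],
    [-0.255, -0.006, 0, -1.0],
    [-0.295, -0.007, 0, -1.15],
    [-0.335, -0.008, 0, -1.3],
    [-0.37, -0.008, 0, -1.4],
    [-0.388, -0.008, 0, -1.432],
    [-0.388, -0.008, 0, -1.432],
    [-0.388, -0.008, 0, -1.432],
    [-0.388, -0.008, 0, -1.432]
  ]
}}

```text
clock: 23.0
position: [0.5708, -0.0865, 0.1169]
ee_rot: [-0.107, -3.139, -0.001]
force: [-0.6, -0.5, -1.1]
width: 0.139
gripper_force: 30.0
```

```bash
python3 - <<'E'
from h import *
st(); p=bw("wood",0,.017); print(go(p[0],p[1],.0255,np.pi/2+TH)); inbox(shot("wrist"),"wood",-.045,0)
E
```

```text
t 23.0 pos [ 0.5708 -0.0865  0.1169] yx [-0.998  0.068] z [-0.001  0.001 -1.   ] F [-0.6 -0.5 -1.1] w 0.139 gf 30.0 q [ 0.02  0.48  0.05  1.83 -0.03  0.83  1.59]
[ 0.0001 -0.0019  0.0914  0.0015]
 u-0.09 v -0.0210..-0.0106 z 0.0238 n227
 u-0.07 v -0.0211..-0.0139 z 0.0236 n234
 u-0.05 v -0.0210..-0.0178 z 0.0227 n117
 u-0.03 v -0.0210..-0.0103 z 0.0241 n329
 u-0.01 v -0.0210..-0.0082 z 0.0240 n630
 u+0.01 v -0.0210..-0.0082 z 0.0239 n494
```

Request:
{"op": "jog_arm", "data": {
  "moves": [
    [0, -0.001, 0.03, 0],
    [0, -0.001, 0.06, 0],
    [0, -0.001, 0.08, 0],
    [0, -0.001, 0.088, 0],
    [0, -0.001, 0.0905, 0],
    [0, -0.001, 0.0905, 0]
  ]
}}

```text
clock: 23.8
position: [0.5713, -0.089, 0.0272]
ee_rot: [0.109, 3.139, 0.0]
force: [-0.9, 0.5, -0.8]
width: 0.139
gripper_force: 30.0
```

Request:
{"op": "jog_arm", "data": {
  "moves": [
    [0, 0, 0, 0],
    [0, 0, 0, 0],
    [0, 0, 0, 0],
    [0, 0, -0.02, 0],
    [0, 0, -0.07, 0],
    [0, 0, -0.12, 0],
    [0, 0, -0.14, 0],
    [0, 0, -0.14, 0]
  ],
  "hand": 0.02
}}

```text
clock: 24.8
position: [0.5718, -0.0891, 0.1684]
ee_rot: [0.11, 3.136, 0.0]
force: [0.3, -0.6, -0.5]
width: 0.22
gripper_force: 0.0
```

```bash
python3 - <<'E'
from h import *
st(); im=shot("wrist"); save(im,"w5.png"); print("fork");inbox(im,"wood",-.045,-.0);print("spoon"); inbox(im,"wood",0,.045)
print(go(.60,.26,.26,np.pi/2))
E
```

```text
t 24.8 pos [ 0.5718 -0.0891  0.1684] yx [-0.998  0.07 ] z [ 0.004 -0.    -1.   ] F [ 0.3 -0.6 -0.5] w 0.22 gf 0.0 q [ 0.02  0.42  0.06  1.78 -0.03  0.93  1.59]
fork
 u-0.09 v -0.0210..-0.0082 z 0.0233 n223
 u-0.07 v -0.0210..-0.0002 z 0.0236 n723
 u-0.05 v -0.0209..-0.0000 z 0.0235 n712
 u-0.03 v -0.0209..-0.0000 z 0.0238 n507
 u-0.01 v -0.0209..-0.0084 z 0.0240 n448
 u+0.01 v -0.0209..-0.0083 z 0.0240 n431
 u+0.03 v -0.0316..-0.0002 z 0.0224 n610
 u+0.05 v -0.0255..-0.0003 z 0.0190 n119
 u+0.07 v -0.0015..-0.0006 z 0.0180 n13
spoon
 u-0.09 v 0.0006..0.0306 z 0.0226 n432
 u-0.07 v 0.0000..0.0379 z 0.0196 n964
 u-0.05 v 0.0000..0.0380 z 0.0198 n822
 u-0.03 v 0.0000..0.0339 z 0.0233 n868
 u-0.01 v 0.0093..0.0221 z 0.0238 n455
 u+0.01 v 0.0100..0.0215 z 0.0240 n414
 u+0.03 v 0.0005..0.0216 z 0.0239 n430
 u+0.05 v 0.0002..0.0217 z 0.0235 n474
 u+0.07 v 0.0002..0.0217 z 0.0233 n102
[-0.0048  0.3502 -0.093  -0.0697]
```

Request:
{"op": "jog_arm", "data": {
  "moves": [
    [-0.0048, 0.04, -0.06, -0.07],
    [-0.0048, 0.09, -0.093, -0.07],
    [-0.0048, 0.14, -0.093, -0.07],
    [-0.0048, 0.19, -0.093, -0.07],
    [-0.0048, 0.24, -0.093, -0.07],
    [-0.0048, 0.29, -0.093, -0.07],
    [-0.0048, 0.33, -0.093, -0.07],
    [-0.0048, 0.35, -0.093, -0.07],
    [-0.0048, 0.35, -0.093, -0.07],
    [-0.0048, 0.35, -0.093, -0.07]
  ],
  "hand": 0.03
}}

```text
clock: 26.1
position: [0.6005, 0.2572, 0.2593]
ee_rot: [-0.004, -3.141, 0.003]
force: [0.2, -0.5, 0.9]
width: 0.326
gripper_force: 0.0
```

```bash
cat >> h.py <<'E'
def fit(im):
    "drainer utensils: origin, closing yaw (deg) and head side by wider end"
    P=cloud(im);C=im["color"].astype(int);blue=C[...,2]>C[...,0]+40
    m=~blue&(P[...,2]>.0135)&(P[...,2]<.04)&(P[...,1]>.15)&(P[...,1]<.47)&(P[...,0]>.34)&(P[...,0]<.70)
    n,l,s,_=cv2.connectedComponentsWithStats(m.astype(np.uint8),connectivity=4); out=[]
    for i in range(1,n):
        if s[i,4]<600: continue
        q=P[l==i]; y0,y1=q[:,1].min(),q[:,1].max(); ys=np.arange(y0+.004,y1-.004,.004)
        w=np.array([[np.ptp(a),(a.max()+a.min())/2] for a in (q[abs(q[:,1]-t)<.003][:,0] for t in ys)])
        g=w[:,0]<.018; k=np.polyfit(ys[g],w[g,1],1); head="+y" if w[ys>(y0+y1)/2,0].mean()>w[ys<(y0+y1)/2,0].mean() else "-y"
        ym=(y0+y1)/2; print("col",np.median(C[l==i],axis=0).astype(int),"len %.3f origin %.4f %.4f yaw %.2f deg head %s ztop %.4f"%((y1-y0)*np.hypot(1,k[0]),np.polyval(k,ym),ym,-np.degrees(np.arctan(k[0])),head,np.percentile(q[:,2],90)))
E
python3 - <<'E'
from h import *
st(); fit(shot("wrist"))
y=np.radians(-1.2); print(go(.4493,.306,.07,y))
E
```

```text
t 26.1 pos [0.6005 0.2572 0.2593] yx [-1.     0.002] z [-0.    -0.002 -1.   ] F [ 0.2 -0.5  0.9] w 0.326 gf 0.0 q [-0.47  0.47 -0.03  1.46  0.02  1.21  1.07]
col [25 26 28] len 0.179 origin 0.4495 0.3060 yaw -1.34 deg head +y ztop 0.0231
col [31 31 33] len 0.178 origin 0.5020 0.2972 yaw 4.91 deg head -y ztop 0.0232
col [153 156 156] len 0.179 origin 0.6063 0.3112 yaw 5.30 deg head -y ztop 0.0228
[ 0.1514  0.0487  0.1894 -1.5526]
```

Request:
{"op": "jog_arm", "data": {
  "moves": [
    [0.04, 0.012, 0.03, 0.18],
    [0.08, 0.024, 0.06, 0.36],
    [0.12, 0.036, 0.09, 0.54],
    [0.1513, 0.0487, 0.12, 0.72],
    [0.1513, 0.0487, 0.14, 0.9],
    [0.1513, 0.0487, 0.16, 1.08],
    [0.1513, 0.0487, 0.17, 1.26],
    [0.1513, 0.0487, 0.18, 1.44],
    [0.1513, 0.0487, 0.189, 1.589],
    [0.1513, 0.0487, 0.189, 1.589],
    [0.1513, 0.0487, 0.189, 1.589]
  ]
}}

```text
clock: 27.52
position: [0.4493, 0.3078, 0.0712]
ee_rot: [2.239, 2.204, 0.001]
force: [0.4, 0.6, -0.2]
width: 0.326
gripper_force: 0.0
```

```bash
python3 - <<'E'
from h import *
st(); print(go(.4494,.306,.0225,np.radians(-1.3)))
E
```

```text
t 27.52 pos [0.4493 0.3078 0.0712] yx [0.016 1.   ] z [ 0.001  0.    -1.   ] F [ 0.4  0.6 -0.2] w 0.326 gf 0.0 q [-0.9   0.51  0.28  1.96 -0.21  0.69 -0.51]
[-0.0018  0.0001  0.0487  0.0068]
```

Request:
{"op": "jog_arm", "data": {
  "moves": [
    [-0.002, 0, 0.02, 0.007],
    [-0.002, 0, 0.04, 0.007],
    [-0.002, 0, 0.0485, 0.007],
    [-0.002, 0, 0.0485, 0.007],
    [-0.002, 0, 0.0485, 0.007]
  ]
}}

```text
clock: 28.15
position: [0.4491, 0.3066, 0.0227]
ee_rot: [2.249, 2.194, 0.002]
force: [0.6, 0.5, -0.4]
width: 0.327
gripper_force: 0.0
```

Request:
{"op": "jog_arm", "data": {
  "moves": [
    [0, 0, 0, 0],
    [0, 0, 0, 0],
    [0, 0, 0, 0],
    [0, 0, 0, 0],
    [0, 0, -0.02, 0],
    [0, 0, -0.06, 0],
    [0, 0, -0.095, 0],
    [0, 0, -0.095, 0],
    [0, 0, -0.095, 0]
  ],
  "hand": 0.004
}}

```text
clock: 29.28
position: [0.4482, 0.3062, 0.1166]
ee_rot: [-2.249, -2.194, 0.001]
force: [0.6, -0.2, -0.7]
width: 0.134
gripper_force: 30.0
```

```bash
python3 - <<'E'
from h import *
st(); p=bw("black",0,-.017); print(p,go(p[0],p[1],.117,np.pi/2+TH))
E
```

```text
t 29.27 pos [0.4482 0.3062 0.1166] yx [0.025 1.   ] z [-0.001 -0.    -1.   ] F [ 0.6 -0.2 -0.7] w 0.134 gf 30.0 q [-0.93  0.45  0.31  1.93 -0.19  0.79 -0.54]
[ 0.57481414 -0.02745859] [-3.3050e-01  1.3480e-01 -4.0000e-04 -1.5258e+00]
```

Request:
{"op": "jog_arm", "data": {
  "moves": [
    [-0.015, 0.006, 0, -0.1],
    [-0.045, 0.018, 0, -0.25],
    [-0.08, 0.032, 0, -0.41],
    [-0.115, 0.046, 0, -0.57],
    [-0.15, 0.06, 0, -0.73],
    [-0.185, 0.075, 0, -0.89],
    [-0.22, 0.09, 0, -1.05],
    [-0.255, 0.104, 0, -1.21],
    [-0.29, 0.118, 0, -1.37],
    [-0.32, 0.13, 0, -1.48],
    [-0.3305, 0.135, 0, -1.526],
    [-0.3305, 0.135, 0, -1.526],
    [-0.3305, 0.135, 0, -1.526],
    [-0.3305, 0.135, 0, -1.526]
  ]
}}

```text
clock: 31.02
position: [0.575, -0.0262, 0.1168]
ee_rot: [-0.108, -3.139, -0.001]
force: [-0.5, -0.4, -0.4]
width: 0.137
gripper_force: 30.0
```

```bash
python3 - <<'E'
from h import *
st(); p=bw("black",0,-.017); print(go(p[0],p[1],.0262,np.pi/2+TH))
E
```

```text
t 31.02 pos [ 0.575  -0.0262  0.1168] yx [-0.998  0.069] z [-0.001  0.    -1.   ] F [-0.5 -0.4 -0.4] w 0.137 gf 30.0 q [-0.02  0.48 -0.04  1.83  0.02  0.83  1.43]
[-0.     -0.0013  0.0906  0.0009]
```

Request:
{"op": "jog_arm", "data": {
  "moves": [
    [0, -0.001, 0.03, 0],
    [0, -0.001, 0.06, 0],
    [0, -0.001, 0.08, 0],
    [0, -0.001, 0.088, 0],
    [0, -0.001, 0.091, 0],
    [0, -0.001, 0.091, 0]
  ]
}}

```text
clock: 31.78
position: [0.5755, -0.0275, 0.0265]
ee_rot: [0.109, 3.139, 0.001]
force: [-0.5, 3.4, -1.9]
width: 0.138
gripper_force: 33.2
```

Request:
{"op": "jog_arm", "data": {
  "moves": [
    [0, 0, 0, 0],
    [0, 0, 0, 0],
    [0, 0, 0, 0],
    [0, 0, -0.02, 0],
    [0, 0, -0.07, 0],
    [0, 0, -0.12, 0],
    [0, 0, -0.14, 0],
    [0, 0, -0.14, 0]
  ],
  "hand": 0.02
}}

```text
clock: 32.78
position: [0.5768, -0.0288, 0.1687]
ee_rot: [0.111, 3.135, -0.0]
force: [-0.3, 0.3, -0.5]
width: 0.217
gripper_force: 0.0
```

```bash
python3 - <<'E'
from h import *
st(); im=shot("wrist"); save(im,"w6.png"); inbox(im,"black")
print(go(.60,.26,.26,np.pi/2))
E
```

```text
t 32.77 pos [ 0.5768 -0.0288  0.1687] yx [-0.997  0.071] z [ 0.005 -0.    -1.   ] F [-0.3  0.3 -0.5] w 0.217 gf 0.0 q [-0.02  0.42 -0.04  1.78  0.02  0.94  1.44]
 u-0.09 v -0.0401..0.0049 z 0.0179 n733
 u-0.07 v -0.0403..0.0053 z 0.0177 n828
 u-0.05 v -0.0405..0.0053 z 0.0179 n925
 u-0.03 v -0.0401..0.0052 z 0.0186 n1001
 u-0.01 v -0.0231..-0.0117 z 0.0233 n424
 u+0.01 v -0.0239..-0.0109 z 0.0241 n444
 u+0.03 v -0.0239..-0.0107 z 0.0245 n444
 u+0.05 v -0.0239..-0.0114 z 0.0247 n390
 u+0.07 v -0.0232..-0.0114 z 0.0244 n92
[-0.0041  0.2898 -0.0929 -0.0704]
```

Request:
{"op": "jog_arm", "data": {
  "moves": [
    [-0.004, 0.04, -0.06, -0.07],
    [-0.004, 0.09, -0.093, -0.07],
    [-0.004, 0.14, -0.093, -0.07],
    [-0.004, 0.19, -0.093, -0.07],
    [-0.004, 0.24, -0.093, -0.07],
    [-0.004, 0.28, -0.093, -0.07],
    [-0.004, 0.29, -0.093, -0.07],
    [-0.004, 0.29, -0.093, -0.07],
    [-0.004, 0.29, -0.093, -0.07]
  ],
  "hand": 0.03
}}

```text
clock: 33.95
position: [0.5999, 0.2585, 0.2587]
ee_rot: [-0.003, -3.141, 0.002]
force: [-0.8, -0.2, 0.4]
width: 0.325
gripper_force: 0.0
```

```bash
python3 - <<'E'
from h import *
st(); fit(shot("wrist"))
print(go(.502,.2973,.07,np.radians(4.9)))
E
```

```text
t 33.95 pos [0.5999 0.2585 0.2587] yx [-1.     0.002] z [-0.    -0.001 -1.   ] F [-0.8 -0.2  0.4] w 0.325 gf 0.0 q [-0.42  0.47 -0.11  1.46  0.06  1.21  1.03]
col [31 31 33] len 0.178 origin 0.5021 0.2968 yaw 4.90 deg head -y ztop 0.0231
col [153 155 156] len 0.179 origin 0.6064 0.3106 yaw 5.39 deg head -y ztop 0.0229
[0.0981 0.0388 0.1889 1.4829]
```

Request:
{"op": "jog_arm", "data": {
  "moves": [
    [0.03, 0.01, 0.03, 0.18],
    [0.06, 0.02, 0.06, 0.36],
    [0.09, 0.03, 0.09, 0.54],
    [0.098, 0.0385, 0.12, 0.72],
    [0.098, 0.0385, 0.14, 0.9],
    [0.098, 0.0385, 0.16, 1.08],
    [0.098, 0.0385, 0.17, 1.26],
    [0.098, 0.0385, 0.18, 1.44],
    [0.098, 0.0385, 0.189, 1.483],
    [0.098, 0.0385, 0.189, 1.483],
    [0.098, 0.0385, 0.189, 1.483]
  ]
}}

```text
clock: 35.38
position: [0.5019, 0.2989, 0.0705]
ee_rot: [2.119, 2.319, 0.001]
force: [0.4, 0.3, 0.4]
width: 0.321
gripper_force: 0.0
```

```bash
python3 - <<'E'
from h import *
st(); print(go(.502,.297,.0225,np.radians(4.9)))
E
```

```text
t 35.38 pos [0.5019 0.2989 0.0705] yx [-0.09   0.996] z [ 0.  0. -1.] F [0.4 0.3 0.4] w 0.321 gf 0.0 q [-0.77  0.56  0.2   1.86 -0.16  0.74 -0.39]
[-0.0019 -0.0001  0.048   0.0043]
```

Request:
{"op": "jog_arm", "data": {
  "moves": [
    [-0.002, 0, 0.02, 0.004],
    [-0.002, 0, 0.04, 0.004],
    [-0.002, 0, 0.048, 0.004],
    [-0.002, 0, 0.048, 0.004],
    [-0.002, 0, 0.048, 0.004]
  ]
}}

```text
clock: 36.0
position: [0.5022, 0.2974, 0.0228]
ee_rot: [2.126, 2.313, 0.002]
force: [0.0, -0.9, -0.6]
width: 0.326
gripper_force: 0.0
```

Request:
{"op": "jog_arm", "data": {
  "moves": [
    [0, 0, 0, 0],
    [0, 0, 0, 0],
    [0, 0, 0, 0],
    [0, 0, 0, 0],
    [0, 0, -0.02, 0],
    [0, 0, -0.06, 0],
    [0, 0, -0.095, 0],
    [0, 0, -0.095, 0],
    [0, 0, -0.095, 0]
  ],
  "hand": 0.004
}}

```text
clock: 37.12
position: [0.5012, 0.2969, 0.1165]
ee_rot: [-2.126, -2.313, 0.001]
force: [-0.3, 0.4, -0.4]
width: 0.14
gripper_force: 30.0
```

```bash
python3 - <<'E'
from h import *
st(); p=bw("black",0,.0165); print(p,go(p[0],p[1],.117,np.pi/2+TH))
E
```

```text
t 37.12 pos [0.5012 0.2969 0.1165] yx [-0.084  0.996] z [-0.001 -0.    -1.   ] F [-0.3  0.4 -0.4] w 0.14 gf 30.0 q [-0.79  0.5   0.22  1.83 -0.14  0.83 -0.41]
[0.57715098 0.00595981] [-2.9630e-01  5.1200e-02 -4.0000e-04 -1.4169e+00]
```

Request:
{"op": "jog_arm", "data": {
  "moves": [
    [-0.012, 0.002, 0, -0.1],
    [-0.04, 0.007, 0, -0.25],
    [-0.072, 0.012, 0, -0.4],
    [-0.104, 0.018, 0, -0.55],
    [-0.136, 0.023, 0, -0.7],
    [-0.168, 0.029, 0, -0.85],
    [-0.2, 0.034, 0, -1.0],
    [-0.232, 0.04, 0, -1.15],
    [-0.264, 0.045, 0, -1.3],
    [-0.29, 0.05, 0, -1.4],
    [-0.296, 0.051, 0, -1.417],
    [-0.296, 0.051, 0, -1.417],
    [-0.296, 0.051, 0, -1.417],
    [-0.296, 0.051, 0, -1.417]
  ]
}}

```text
clock: 38.88
position: [0.5771, 0.0078, 0.1171]
ee_rot: [-0.108, -3.14, -0.001]
force: [0.3, -0.6, -0.7]
width: 0.14
gripper_force: 30.0
```

```bash
python3 - <<'E'
from h import *
st(); p=bw("black",0,.0165); print(go(p[0],p[1],.0262,np.pi/2+TH)); inbox(shot("wrist"),"black",-.045,-.008)
E
```

```text
t 38.88 pos [0.5771 0.0078 0.1171] yx [-0.998  0.069] z [-0.  0. -1.] F [ 0.3 -0.6 -0.7] w 0.14 gf 30.0 q [-0.02  0.49 -0.12  1.82  0.07  0.84  1.33]
[-0.0002 -0.0019  0.0909  0.0011]
 u-0.09 v -0.0403..-0.0080 z 0.0179 n730
 u-0.07 v -0.0402..-0.0080 z 0.0178 n881
 u-0.05 v -0.0404..-0.0080 z 0.0180 n959
 u-0.03 v -0.0404..-0.0080 z 0.0210 n1130
 u-0.01 v -0.0234..-0.0114 z 0.0234 n605
 u+0.01 v -0.0240..-0.0107 z 0.0240 n492
```

Request:
{"op": "jog_arm", "data": {
  "moves": [
    [0, -0.001, 0.03, 0],
    [0, -0.001, 0.06, 0],
    [0, -0.001, 0.08, 0],
    [0, -0.001, 0.088, 0],
    [0, -0.001, 0.091, 0],
    [0, -0.001, 0.091, 0]
  ]
}}

```text
clock: 39.67
position: [0.5777, 0.0056, 0.0267]
ee_rot: [0.11, 3.139, 0.0]
force: [0.6, -0.6, -1.3]
width: 0.138
gripper_force: 30.0
```

Request:
{"op": "jog_arm", "data": {
  "moves": [
    [0, 0, 0, 0],
    [0, 0, 0, 0],
    [0, 0, 0, 0],
    [0, 0, -0.02, 0],
    [0, 0, -0.07, 0],
    [0, 0, -0.12, 0],
    [0, 0, -0.14, 0],
    [0, 0, -0.14, 0]
  ],
  "hand": 0.02
}}

```text
clock: 40.67
position: [0.5783, 0.0056, 0.1679]
ee_rot: [0.11, 3.136, 0.001]
force: [0.7, 0.1, -1.1]
width: 0.217
gripper_force: 0.0
```

```bash
python3 - <<'E'
from h import *
st(); im=shot("wrist"); save(im,"w7.png"); inbox(im,"black")
print(go(.60,.26,.26,np.pi/2))
E
```

```text
t 40.67 pos [0.5783 0.0056 0.1679] yx [-0.998  0.07 ] z [ 0.004  0.    -1.   ] F [ 0.7  0.1 -1.1] w 0.217 gf 0.0 q [-0.01  0.43 -0.12  1.77  0.06  0.94  1.34]
 u-0.09 v -0.0399..0.0215 z 0.0183 n959
 u-0.07 v -0.0406..0.0216 z 0.0184 n1435
 u-0.05 v -0.0405..0.0217 z 0.0190 n1422
 u-0.03 v -0.0404..0.0218 z 0.0225 n1497
 u-0.01 v -0.0231..0.0219 z 0.0238 n878
 u+0.01 v -0.0236..0.0214 z 0.0237 n851
 u+0.03 v -0.0241..0.0337 z 0.0237 n1084
 u+0.05 v -0.0235..0.0342 z 0.0201 n695
 u+0.07 v -0.0029..0.0342 z 0.0190 n136
[-0.0049  0.2555 -0.0936 -0.0699]
```

Black box is done. The last one is the steel spoon.

Request:
{"op": "jog_arm", "data": {
  "moves": [
    [-0.005, 0.04, -0.06, -0.07],
    [-0.005, 0.09, -0.093, -0.07],
    [-0.005, 0.14, -0.093, -0.07],
    [-0.005, 0.19, -0.093, -0.07],
    [-0.005, 0.24, -0.093, -0.07],
    [-0.005, 0.2555, -0.093, -0.07],
    [-0.005, 0.2555, -0.093, -0.07],
    [-0.005, 0.2555, -0.093, -0.07]
  ],
  "hand": 0.03
}}

```text
clock: 41.72
position: [0.6004, 0.2576, 0.2584]
ee_rot: [-0.003, -3.141, 0.003]
force: [-1.0, -0.5, -0.4]
width: 0.327
gripper_force: 0.0
```

```bash
python3 - <<'E'
from h import *
st(); fit(shot("wrist"))
print(go(.6064,.3108,.07,np.radians(5.3)))
E
```

```text
t 41.73 pos [0.6004 0.2576 0.2584] yx [-1.     0.002] z [-0.001 -0.002 -1.   ] F [-1.  -0.5 -0.4] w 0.327 gf 0.0 q [-0.37  0.48 -0.18  1.45  0.09  1.22  1.01]
col [147 150 150] len 0.179 origin 0.6064 0.3107 yaw 5.47 deg head -y ztop 0.0229
[-0.0057  0.0536  0.1886  1.4757]
```

Request:
{"op": "jog_arm", "data": {
  "moves": [
    [-0.0057, 0.02, 0.03, 0.18],
    [-0.0057, 0.04, 0.06, 0.36],
    [-0.0057, 0.0535, 0.09, 0.54],
    [-0.0057, 0.0535, 0.12, 0.72],
    [-0.0057, 0.0535, 0.14, 0.9],
    [-0.0057, 0.0535, 0.16, 1.08],
    [-0.0057, 0.0535, 0.17, 1.26],
    [-0.0057, 0.0535, 0.18, 1.44],
    [-0.0057, 0.0535, 0.1885, 1.475],
    [-0.0057, 0.0535, 0.1885, 1.475],
    [-0.0057, 0.0535, 0.1885, 1.475]
  ]
}}

```text
clock: 43.15
position: [0.6062, 0.3131, 0.0711]
ee_rot: [2.11, 2.327, 0.001]
force: [-1.2, 0.3, 0.4]
width: 0.325
gripper_force: 0.0
```

```bash
python3 - <<'E'
from h import *
st(); print(go(.6064,.3108,.0225,np.radians(5.4)))
E
```

```text
t 43.15 pos [0.6062 0.3131 0.0711] yx [-0.098  0.995] z [ 0.001  0.    -1.   ] F [-1.2  0.3  0.4] w 0.325 gf 0.0 q [-0.66  0.69  0.17  1.59 -0.14  0.87 -0.34]
[-0.0024 -0.0001  0.0486  0.0035]
```

Request:
{"op": "jog_arm", "data": {
  "moves": [
    [-0.002, 0, 0.02, 0.003],
    [-0.002, 0, 0.04, 0.003],
    [-0.002, 0, 0.0485, 0.003],
    [-0.002, 0, 0.0485, 0.003],
    [-0.002, 0, 0.0485, 0.003]
  ]
}}

```text
clock: 43.78
position: [0.6058, 0.3114, 0.0215]
ee_rot: [-2.115, -2.322, 0.001]
force: [-0.3, -0.5, 0.9]
width: 0.326
gripper_force: 0.0
```

Request:
{"op": "jog_arm", "data": {
  "moves": [
    [0, 0, 0, 0],
    [0, 0, 0, 0],
    [0, 0, 0, 0],
    [0, 0, 0, 0],
    [0, 0, -0.02, 0],
    [0, 0, -0.06, 0],
    [0, 0, -0.095, 0],
    [0, 0, -0.095, 0],
    [0, 0, -0.095, 0]
  ],
  "hand": 0.004
}}

```text
clock: 44.9
position: [0.6058, 0.3114, 0.1176]
ee_rot: [-2.116, -2.322, -0.001]
force: [-0.2, -0.1, -1.7]
width: 0.136
gripper_force: 30.0
```

```bash
python3 - <<'E'
from h import *
st(); p=bw("steel",0,0); print(p,go(p[0],p[1],.117,np.pi/2+TH))
E
```

```text
t 44.9 pos [0.6058 0.3114 0.1176] yx [-0.093  0.996] z [ 0.  0. -1.] F [-0.2 -0.1 -1.7] w 0.136 gf 30.0 q [-0.67  0.63  0.18  1.56 -0.13  0.96 -0.35]
[0.58262687 0.08426858] [-2.2400e-01 -4.4200e-02  5.0000e-04 -1.4081e+00]
```

Request:
{"op": "jog_arm", "data": {
  "moves": [
    [-0.012, -0.003, 0, -0.1],
    [-0.035, -0.007, 0, -0.25],
    [-0.06, -0.012, 0, -0.4],
    [-0.085, -0.017, 0, -0.55],
    [-0.11, -0.022, 0, -0.7],
    [-0.135, -0.027, 0, -0.85],
    [-0.16, -0.032, 0, -1.0],
    [-0.185, -0.037, 0, -1.15],
    [-0.205, -0.041, 0, -1.3],
    [-0.22, -0.044, 0, -1.39],
    [-0.224, -0.044, 0, -1.408],
    [-0.224, -0.044, 0, -1.408],
    [-0.224, -0.044, 0, -1.408]
  ]
}}

```text
clock: 46.52
position: [0.5828, 0.0855, 0.1169]
ee_rot: [-0.11, -3.139, -0.001]
force: [-0.4, -0.2, -0.8]
width: 0.14
gripper_force: 30.0
```

```bash
python3 - <<'E'
from h import *
st(); p=bw("steel",0,0); print(go(p[0],p[1],.0262,np.pi/2+TH))
E
```

```text
t 46.52 pos [0.5828 0.0855 0.1169] yx [-0.998  0.07 ] z [-0.     0.001 -1.   ] F [-0.4 -0.2 -0.8] w 0.14 gf 30.0 q [-0.1   0.51 -0.19  1.79  0.12  0.86  1.15]
[ 0.0001 -0.0013  0.0907 -0.0001]
```

Request:
{"op": "jog_arm", "data": {
  "moves": [
    [0, -0.001, 0.03, 0],
    [0, -0.001, 0.06, 0],
    [0, -0.001, 0.08, 0],
    [0, -0.001, 0.088, 0],
    [0, -0.001, 0.0912, 0],
    [0, -0.001, 0.0912, 0]
  ]
}}

```text
clock: 47.28
position: [0.5833, 0.0837, 0.0265]
ee_rot: [0.11, 3.139, 0.0]
force: [-0.3, 0.1, -1.3]
width: 0.138
gripper_force: 30.0
```

Request:
{"op": "jog_arm", "data": {
  "moves": [
    [0, 0, 0, 0],
    [0, 0, 0, 0],
    [0, 0, 0, 0],
    [0, 0, -0.02, 0],
    [0, 0, -0.07, 0],
    [0, 0, -0.12, 0],
    [0.08, 0, -0.2, 0],
    [0.08, 0.06, -0.23, 0],
    [0.08, 0.12, -0.25, 0],
    [0.08, 0.18, -0.25, 0],
    [0.08, 0.24, -0.25, 0],
    [0.08, 0.28, -0.25, 0],
    [0.08, 0.28, -0.25, 0],
    [0.08, 0.28, -0.25, 0]
  ],
  "hand": 0.022
}}

```text
clock: 49.02
position: [0.5225, 0.368, 0.2756]
ee_rot: [-0.109, -3.139, 0.001]
force: [0.6, -0.9, 1.5]
width: 0.239
gripper_force: 0.0
```

```bash
python3 - <<'E'
from h import *
st()
a=shot("scene");b=shot("side")
for im in (a,b):
    print("steel");inbox(im,"steel",-.036,.036)
    P=cloud(im);F=P.reshape(-1,3);rel=F[:,:2]-O;u=rel@EX;v=rel@EY;m=(abs(u)<.12)&(abs(v)<.15);print("max z over boxes",np.nanmax(F[m,2]),(F[m,2]>.06).sum())
    k=F[np.hypot(F[:,0]-.4917,F[:,1]+.3206)<.03];print("knob",np.nanmax(k[:,2]))
save(a,"endA.png",(120,120,440,360),2);save(b,"endB.png",(180,140,480,460),1.8)
E
```

```text
t 49.02 pos [0.5225 0.368  0.2756] yx [-0.998  0.069] z [-0.    -0.001 -1.   ] F [ 0.6 -0.9  1.5] w 0.239 gf 0.0 q [-0.51  0.45 -0.29  1.46  0.13  1.25  0.69]
steel
 u-0.09 v -0.0310..0.0077 z 0.0226 n15
 u-0.07 v -0.0346..0.0065 z 0.0234 n34
 u-0.05 v -0.0175..0.0123 z 0.0235 n36
 u-0.03 v -0.0314..0.0139 z 0.0236 n36
 u-0.01 v -0.0299..0.0076 z 0.0233 n34
 u+0.01 v -0.0140..0.0091 z 0.0225 n33
 u+0.03 v -0.0319..0.0186 z 0.0233 n58
 u+0.05 v -0.0274..0.0210 z 0.0208 n89
 u+0.07 v -0.0302..0.0200 z 0.0206 n69
 u+0.09 v -0.0150..0.0157 z 0.0229 n21
max z over boxes 0.06187091966059545 3
knob 0.14143388782261748
steel
 u-0.09 v -0.0052..0.0352 z 0.0221 n13
 u-0.07 v -0.0086..0.0345 z 0.0223 n25
 u-0.05 v -0.0082..0.0023 z 0.0226 n19
 u-0.03 v -0.0112..0.0062 z 0.0226 n27
 u-0.01 v -0.0079..0.0351 z 0.0225 n21
 u+0.01 v -0.0092..0.0005 z 0.0225 n16
 u+0.03 v -0.0075..0.0183 z 0.0225 n38
 u+0.05 v -0.0063..0.0349 z 0.0196 n38
 u+0.07 v 0.0012..0.0210 z 0.0208 n34
 u+0.09 v -0.0065..0.0139 z 0.0216 n17
max z over boxes 0.05781229976836876 0
knob 0.13944804606131805
```

View pics/endA.png

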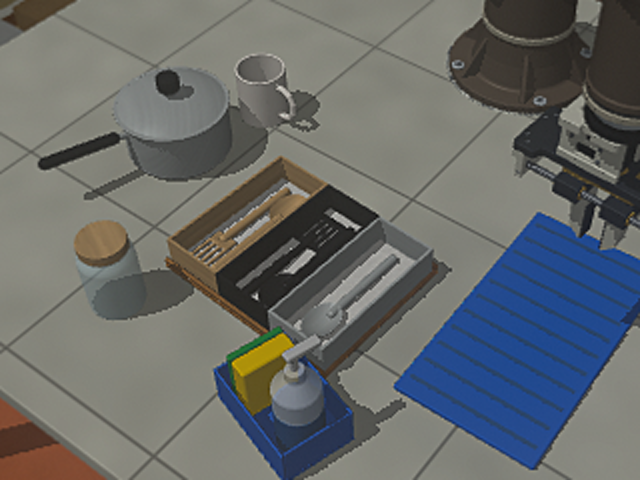

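View pics/endB.png

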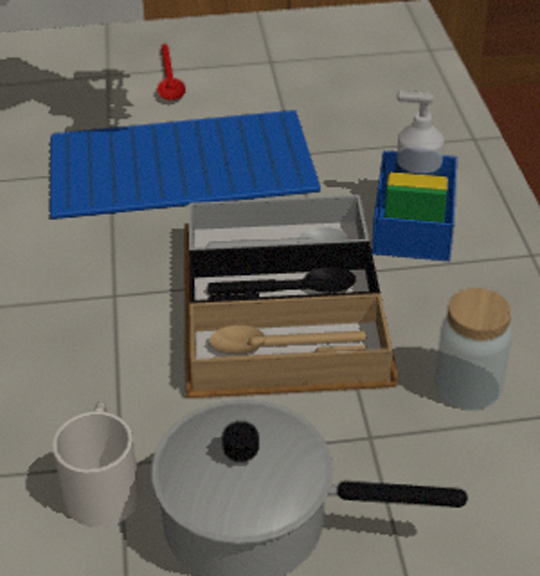

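The end views show the lid closed on the pan (endA 170,110) and the drainer empty. The wooden box (245,225) holds fork and spoon, the black box (300,255) turner and spoon, and the steel box (340,300) the steel spoon, all down inside. Mug, caddy and jar look unmoved, so I hand the job in.

```bash
python3 -c "from cell import arm; print(arm.sign_off())"
```

```text
the job is handed in; nothing more can be done
None
```

The job is handed in at about 49 s: the lid is closed level on the saucepan, the five utensils present lie flat in the boxes of their own material, and the saucepan, mug, caddy and jar stand where they were.

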